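Sort hanging seasoning pots by weight and load the sterilising drawer

ROBOT

A 6-joint arm with a two-finger parallel gripper is mounted at the origin on the work surface. World frame = base frame: x ahead of the robot, y to its left, z up, the work surface at z = 0. Lengths are in m, angles in rad, forces in N, time in s.
With the tool pointing down it reaches from about 0.4 to 0.825 m from the base axis. Payload 7 kg.
Tool frame: the origin (TCP) lies midway between the tips of the shut fingers; the grasp point (between the pads) lies 19 mm behind it; z points along the fingers, y is the line along which they close (so a half turn about z gives the same grasp; the last joint's range is limited). The gripper opens to 85 mm and grips with 20 to 120 N. Pads are 22 mm wide; open, the fingers measure 114 mm over their backs; the gripper's body (76 mm by 85 mm) begins 54 mm behind the grasp point. The pads swing forward as they close: fully open they stand 13 mm farther back than shut.
Start: joints at [-1.043, 0.359, 0.012, 0, -1.224, -0.288], TCP at [0.16, -0.656, 0.231] pointing down, gripper open.
Joint ranges: [-3.07, 3.07], [-1.43, 2.12], [-1.02, 1.25], [-3.03, 1.67], [-3.05, -0], [-3.03, 3.03]. Speed limits (rad/s): [2.39, 2.39, 3.01, 3.14, 3.14, 3.14].

INTERFACE

Orientations are given as a unit quaternion [x, y, z, w].
In Python, from station import ctrl gives the robot as it stands.
- The arm moves only by the tool jog_arm, never from a script. Its argument "commands" is a list of rows, each an object of numbers: "rx", "ry", "rz": the turn, a rotation vector about the tool's x, y, z in degrees; "x", "y", "z": the shift along the tool's x, y, z in m; "hand": the opening, from 0 (shut) to 1 (fully open). In form: [{"rx": .., "ry": .., "rz": .., "x": .., "y": .., "z": .., "hand": ..}, ...]. A call has exactly 10 rows; each row is the pose to reach, as a shift and turn from the pose commanded when the call began, along the tool's axes at that moment; what a row does not reach only later rows make up. A row lasts 1/12 s, in which the tool goes at most 41.7 mm and 7.16 degrees, less where a joint would pass 70% of its speed; a pose out of reach is approached as far as the arm can. A call with a gripper value outside its range is refused whole. The fingers move at their own pace and stop on an object; "grip_force" is the grip in N (left out, the last holds). Time passes only in rows, so rows that repeat a pose let the fingers close, or fill a call up. It gives the time, the measured TCP pose, the force, the opening and the grip force at its end, in the units of the state.
- ctrl.read_state(): the state, without advancing time (a new reading comes with each control period).
- ctrl.grab_frame(name): name is "scene" or "top" or "wrist"; returns the picture (384x512x3 uint8, red, green, blue); there is no depth.
- ctrl.get_calibration(name): a dict with "fx", "fy", "cx", "cy" (pixels), "k1" (the pictures are not rectified: a ray, as slopes to the right and down, at radius r is drawn at 1 + k1 r^2 times it, then the intrinsics apply), "position" and "orientation" of the camera in the world. Camera axes: x right, y up, looking along -z (the intrinsics and any distortion apply to the point x, -y, -z); pixel columns grow to the right and rows downward; lengths in m; the calibration is good to about 2 mm. A picture is of the moment at which its call begins: read the wrist's pose just before it. get_calibration takes no time and is no camera call; for the wrist camera it gives the pose at the moment of the call.
- ctrl.close_job(): hands the job in; it is judged then, once.
The state is a dict: "time": time; "qpos": joint angles; "joint_vel": joint speeds; "effort": joint torques, N m; "tcp_pos": TCP position; "orientation": TCP orientation; "wrist_force": force on the tool from outside, world axes, zero at the start; "ft_torque": the same for the moment, N m; "width": finger opening in m; "finger_force": force on a finger pad.
Only numpy, scipy, OpenCV 4.12 (cv2) and the standard library are available. Lean on these libraries where they do the work, as an engineer would, in place of code of your own. Each camera call takes 0.05 s, during which the arm holds its last target. There are 200 camera calls.

TASK

At the end of the shift some seasoning pots hang on the rack, all alike outwardly, some full and some empty. Pull out the sterilising cabinet's drawer, take every pot up and off the rack and feel its weight: stand the full ones upright on the orange serving tray and the empty ones upright in the drawer, then push the drawer fully home until it meets its stop. Leave the mugs, bottle, jar, bowl and spoon where they are.

Things in the scene. Friction and masses are not known exactly. Their poses are not given: they have to be found in the camera images.
- pot_a: Lidded steel seasoning pot; may be absent; all look alike, but a full one weighs 430 to 600 g, an empty one 110 to 180 g. Can 60 mm across, 80 mm high. On the lid an upright black bar grip, 44 mm long along x, 14 mm thick along y, 80 to 125 mm above the underside. At the back (+x) a 26 mm wide strap hook, see rack. Origin: centre of the underside, z up
- pot_b: Lidded steel seasoning pot; may be absent; all look alike, but a full one weighs 430 to 600 g, an empty one 110 to 180 g. Can 60 mm across, 80 mm high. On the lid an upright black bar grip, 44 mm long along x, 14 mm thick along y, 80 to 125 mm above the underside. At the back (+x) a 26 mm wide strap hook, see rack. Origin: centre of the underside, z up
- pot_c: Lidded steel seasoning pot; may be absent; all look alike, but a full one weighs 430 to 600 g, an empty one 110 to 180 g. Can 60 mm across, 80 mm high. On the lid an upright black bar grip, 44 mm long along x, 14 mm thick along y, 80 to 125 mm above the underside. At the back (+x) a 26 mm wide strap hook, see rack. Origin: centre of the underside, z up
- pot_d: Lidded steel seasoning pot; may be absent; all look alike, but a full one weighs 430 to 600 g, an empty one 110 to 180 g. Can 60 mm across, 80 mm high. On the lid an upright black bar grip, 44 mm long along x, 14 mm thick along y, 80 to 125 mm above the underside. At the back (+x) a 26 mm wide strap hook, see rack. Origin: centre of the underside, z up
- pot_e: Lidded steel seasoning pot; may be absent; all look alike, but a full one weighs 430 to 600 g, an empty one 110 to 180 g. Can 60 mm across, 80 mm high. On the lid an upright black bar grip, 44 mm long along x, 14 mm thick along y, 80 to 125 mm above the underside. At the back (+x) a 26 mm wide strap hook, see rack. Origin: centre of the underside, z up
- pot_f: Lidded steel seasoning pot; may be absent; all look alike, but a full one weighs 430 to 600 g, an empty one 110 to 180 g. Can 60 mm across, 80 mm high. On the lid an upright black bar grip, 44 mm long along x, 14 mm thick along y, 80 to 125 mm above the underside. At the back (+x) a 26 mm wide strap hook, see rack. Origin: centre of the underside, z up
- rack: Fixed; rail along its y, 10 mm thick, 580 mm long, top 165 mm up. Pots hang on its -x side, undersides 65 mm up, axes 42 mm before the rail's middle, in six places 82 mm apart. Pot strap 30 to 37 mm behind its axis, hook lip 51 to 55 mm behind, bridge top 104, lip end 80 mm above the underside: raise 25 mm (more over the mug), then draw 60 mm off to -x. Origin: on the table under mid rail
- tray: loose shallow orange plastic serving tray, 200 mm along its x, 280 mm along its y, rim 22 mm high, walls and floor 6 mm thick, open on top. Origin: centre of its underside
- tray_floor (a point): centre of the serving tray's inner floor (6 mm above the table), axes as the tray
- cabinet: Fixed sterilising cabinet, 310 mm wide (its y), 260 mm deep (its x), 200 mm high, standing at the right of the table, open front to its -x, where the drawer comes out. Origin: centre of its underside
- drawer (a joint): how far the sterilising cabinet's drawer is pulled out, m: 0 = fully home at its stop, 0.20 = fully out. It stays where it is left (about 3 N to move it)
- drawer_floor (a point): Centre of the drawer's inner floor (20 mm above the table), moving with it. x points into the cabinet (-x opens), y across. Inside 225 mm along x, 260 mm along y; rim 25 mm above the floor. Fully out, the 35 mm nearest the cabinet stay under its roof (roof top 200 mm above the table; 165 mm clear above the drawer floor)
- drawer_handle (a point): middle of the drawer's bar handle: a steel bar 120 mm long along the drawer's y, 12 mm thick along x, from 47 to 73 mm above the table (this point 60 mm), 70 mm in front of the cabinet's front when the drawer is home; free to be pinched from above
- mug: bystander: clear glass mug, 72 mm across, 100 mm high, handle at its +y, on the table. Origin: centre of the underside
- mug2: bystander: second mug like the first, behind the rack
- sauce: bystander: amber glass bottle 60 mm across, 170 mm high. Origin: centre of the underside
- bowl: bystander: white bowl 120 mm across, 50 mm high. Origin: centre of the underside
- jar: bystander: glass jar 72 mm across, 100 mm high. Origin: centre of the underside
- spoon: bystander: spoon lying on the table under the rack. Origin: its middle, underneath
Things that resemble listed ones, but are neither listed nor needed, are in the scene too. What is shaped like the pot_f but blue is not meant.

How it is judged:
By the outcome, as a careful person would: the job done as asked, in the order asked, and still so for the second after the job is handed in, with the robot touching nothing.
Of pot_a, pot_b, pot_c, pot_d, pot_e, pot_f only 4 to 5 are there at a start; the rules pass over those that are not, and their reading is None.
At some moment in a run one of tray may be knocked a few centimetres aside while the robot is not near it.
It also fails if it takes over 208 s, if anything falls off the work surface, if the arm or the gripper's body presses on something with over 40 N, if the wrist force passes 120 N, or if a joint passes its speed limit or range.

## Working session

There is one attempt and no reset: what is moved stays moved. The work goes in short steps, Python scripts to look and compute and a tool call to move; the robot and the scene stay as the last step left them, time stands still between calls to the robot, and variables do not carry over. Pictures are saved under pics/ and viewed, at most 14 in all, crops included, and the job is handed in when it is done.

Besides the shell and the picture viewer there is one more tool, called as name(argument=value, ...) on one line, values as JSON. jog_arm: Moves the arm, as the interface text tells. Its arguments: {"type":"object","properties":{"commands":{"type":"array"},"grip_force":{"type":"number"}},"required":["commands"]}

```bash
ls; mkdir -p pics; python3 - <<'E'
from station import ctrl
import cv2
s=ctrl.read_state();print({k:s[k] for k in('time','tcp_pos','orientation','wrist_force','width')})
for n in('scene','top'):
    cv2.imwrite(f'pics/{n}0.png',cv2.cvtColor(ctrl.grab_frame(n),cv2.COLOR_RGB2BGR)); print(n,ctrl.get_calibration(n))
E
```

```text
pics
{'time': 0.0, 'tcp_pos': array([ 0.16016114, -0.65521436,  0.23035397]), 'orientation': array([-1.19528773e-01,  9.92830383e-01,  8.22772040e-04, -1.63924190e-04]), 'wrist_force': array([-0.21649366, -0.20248897,  0.92184309]), 'width': 0.08536898630047488}
scene {'fx': 466.868497482754, 'fy': 466.868497482754, 'cx': 241.11116314505304, 'cy': 197.7458922259629, 'k1': 0.04260032302614874, 'position': array([0.34621892, 0.35085261, 1.45522118]), 'orientation': array([-0.028582  ,  0.15284841,  0.97516245, -0.1577296 ])}
top {'fx': 471.4809023449358, 'fy': 471.4809023449358, 'cx': 259.26661357254125, 'cy': 195.6899754919355, 'k1': -0.05317635213462183, 'position': array([ 0.18341147, -0.07736272,  1.943967  ]), 'orientation': array([-0.06206858,  0.05844996,  0.70553716, -0.7035257 ])}
```

View pics/scene0.png

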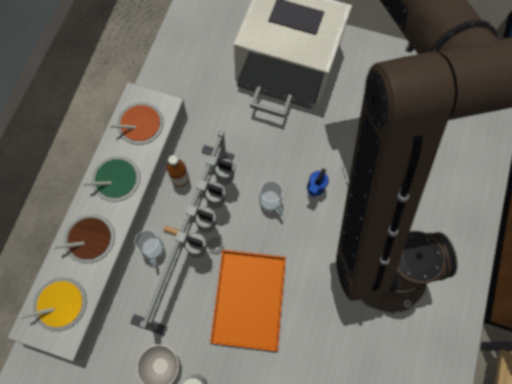

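View pics/top0.png

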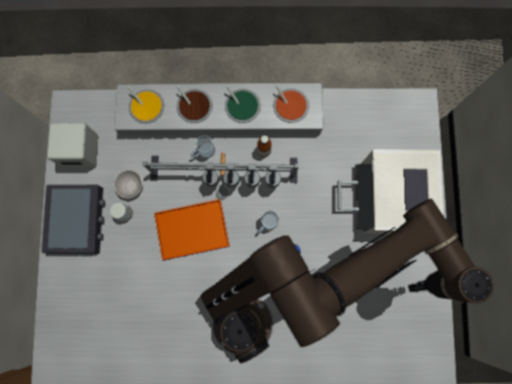

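The scene shows four pots on the rack at about (225,168), (215,190), (205,215) and (193,241). The orange tray is at (250,300) and the drawer handle at (270,105). The blue lookalike stands at (318,182), well off the rack, so it is not meant. I'll enlarge the rack in both views.

```bash
cat > h.py <<'E'
import numpy as np, cv2
from scipy.spatial.transform import Rotation as R
from station import ctrl
def ray(c,u,v):
    d=np.array([(u-c['cx'])/c['fx'],(v-c['cy'])/c['fy']]); s=d.copy()
    for _ in range(20): s=d/(1+c['k1']*(s@s))
    return np.array(c['position']),R.from_quat(c['orientation']).apply([s[0],-s[1],-1])
def at(c,u,v,z):
    p,d=ray(c,u,v); return (p+d*(z-p[2])/d[2])
def tri(rs):
    A=np.zeros((3,3));b=np.zeros(3)
    for p,d in rs:
        d=d/np.linalg.norm(d);M=np.eye(3)-np.outer(d,d);A+=M;b+=M@p
    x=np.linalg.solve(A,b);return x,[np.linalg.norm(np.cross(x-p,d/np.linalg.norm(d))) for p,d in rs]
def proj(c,X):
    q=R.from_quat(c['orientation']).inv().apply(np.array(X)-c['position']);s=np.array([q[0],-q[1]])/-q[2]
    s=s*(1+c['k1']*(s@s));return s*[c['fx'],c['fy']]+[c['cx'],c['cy']]
E
python3 - <<'E'
from h import *
a=cv2.imread('pics/scene0.png')[120:345,115:315];b=cv2.imread('pics/top0.png')[130:265,135:365]
cv2.imwrite('pics/scene0c.png',cv2.resize(a[:150],None,fx=4,fy=4,interpolation=cv2.INTER_CUBIC))
cv2.imwrite('pics/top0c.png',cv2.resize(b,None,fx=3.4,fy=3.4,interpolation=cv2.INTER_CUBIC))
S=ctrl.get_calibration('scene');T=ctrl.get_calibration('top')
for n,c in(('scene0',S),('top0',T)):
    h=cv2.cvtColor(cv2.imread(f'pics/{n}.png'),cv2.COLOR_BGR2HSV)
    m=cv2.inRange(h,(7,200,150),(16,255,255))
    k=max(cv2.findContours(m,0,2)[0],key=cv2.contourArea)
    r=cv2.boxPoints(cv2.minAreaRect(k)); q=np.array([at(c,*p,.018)[:2] for p in r]);print(n,q.round(3).tolist(),q.mean(0).round(3))
E
```

```text
scene0 [[0.445, 0.363], [0.502, 0.102], [0.304, 0.062], [0.26, 0.325]] [0.378 0.213]
top0 [[0.438, 0.369], [0.495, 0.099], [0.31, 0.059], [0.254, 0.325]] [0.374 0.213]
```

View pics/scene0c.png

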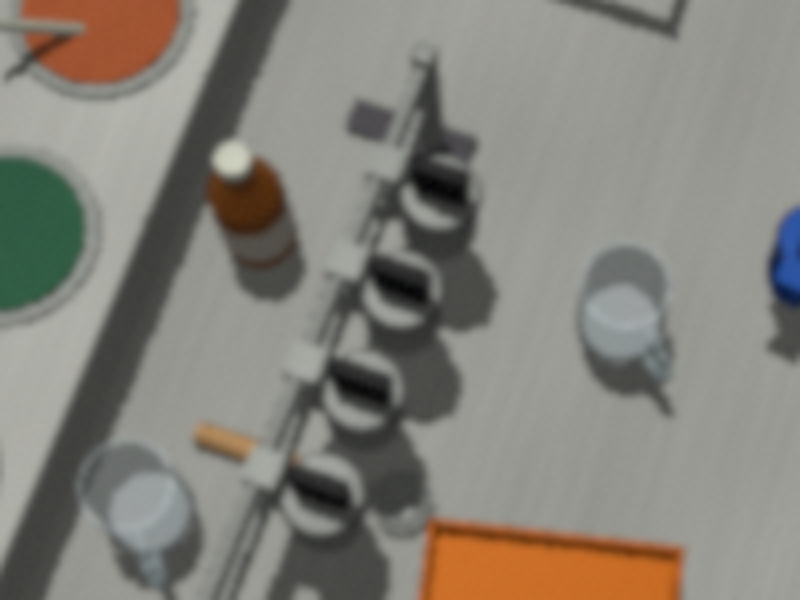

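View pics/top0c.png

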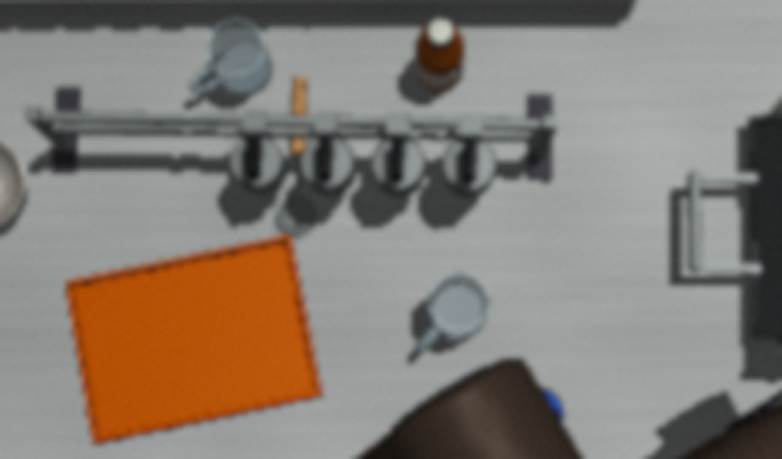

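Four pots hang on the rack. Their black grips in the full top image are at about (273,177), (252,177), (231,177) and (210,177). The two leftmost places are empty, and the mug stands at (268,220).

```bash
python3 - <<'E'
from h import *
S=ctrl.get_calibration('scene');T=ctrl.get_calibration('top')
s=lambda p:(115+p[0]/4,120+p[1]/4); t=lambda p:(135+p[0]/3.4,130+p[1]/3.4)
f=lambda n,a,b,z:print(n,at(S,*s(a),z)[:2].round(3),at(T,*t(b),z)[:2].round(3),[x.round(3) if hasattr(x,'round') else np.round(x,3) for x in tri([ray(S,*s(a)),ray(T,*t(b))])])
for i,(a,b) in enumerate(zip([(385,163),(347,260),(305,362),(265,467)],[(470,128),(399,127),(325,127),(254,126)])): f('strap%d'%i,a,b,.169)
f('railend',(423,55),(548,126),.165)
print('raill', at(T,*t((35,118)),.165).round(3))
f('mug',(625,285),(458,305),.1); 
# black grip masks
for n,c,bx in(('scene0',S,(180,150,60,110)),('top0',T,(200,165,85,25))):
    g=cv2.cvtColor(cv2.imread(f'pics/{n}.png'),cv2.COLOR_BGR2GRAY);x,y,w,h=bx
    m=(g[y:y+h,x:x+w]<45).astype('uint8')
    N,L,st,ce=cv2.connectedComponentsWithStats(m)
    for i in range(1,N):
        if st[i,4]>15:
            p=ce[i]+[x,y];print(n,p.round(1),st[i,4],at(c,*p,.185)[:2].round(3))
# handle
f2=lambda n,a,b,z:print(n,at(S,*a,z)[:2].round(3),at(T,*b,z)[:2].round(3))
im=cv2.imread('pics/scene0.png')[0:150,215:365];cv2.imwrite('pics/cab_s.png',cv2.resize(im,None,fx=4,fy=4,interpolation=cv2.INTER_CUBIC))
im=cv2.imread('pics/top0.png')[140:240,320:450];cv2.imwrite('pics/cab_t.png',cv2.resize(im,None,fx=5,fy=5,interpolation=cv2.INTER_CUBIC))
E
```

```text
strap0 [ 0.608 -0.122] [ 0.599 -0.123] [array([ 0.605, -0.123,  0.162]), array([0.004, 0.004])]
strap1 [ 0.608 -0.041] [ 0.6   -0.042] [array([ 0.606, -0.042,  0.162]), array([0.004, 0.004])]
strap2 [0.61  0.042] [0.601 0.042] [array([0.606, 0.042, 0.167]), array([0.005, 0.005])]
strap3 [0.61  0.123] [0.602 0.123] [array([0.607, 0.123, 0.166]), array([0.004, 0.004])]
railend [ 0.61  -0.215] [ 0.602 -0.212] [array([ 0.605, -0.212,  0.172]), array([0.004, 0.004])]
raill [0.614 0.375 0.165]
mug [ 0.413 -0.11 ] [ 0.405 -0.109] [array([ 0.41 , -0.11 ,  0.096]), array([0.004, 0.004])]
scene0 [224.3 165.9] 91 [ 0.563 -0.112]
scene0 [214.6 190.7] 81 [ 0.564 -0.031]
scene0 [204.8 216.3] 72 [0.565 0.049]
scene0 [194.5 242.9] 65 [0.566 0.13 ]
top0 [208.6 176.3] 47 [0.562 0.125]
top0 [229.6 176.8] 40 [0.56  0.044]
top0 [250.6 176.9] 34 [ 0.56  -0.036]
top0 [271.7 178.9] 41 [ 0.551 -0.116]
```

View pics/cab_t.png

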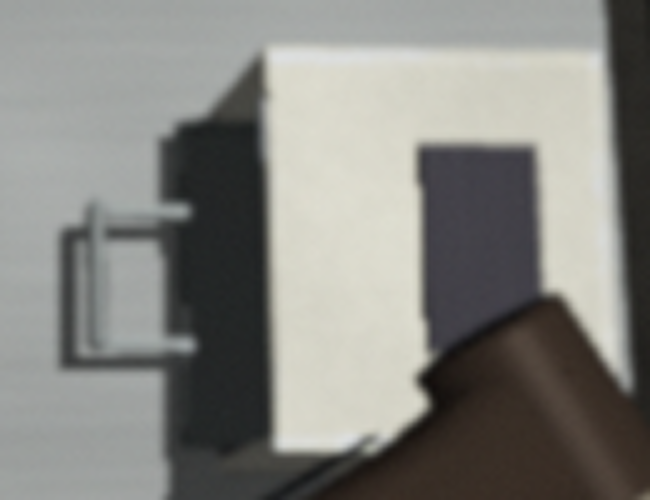

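View pics/cab_s.png

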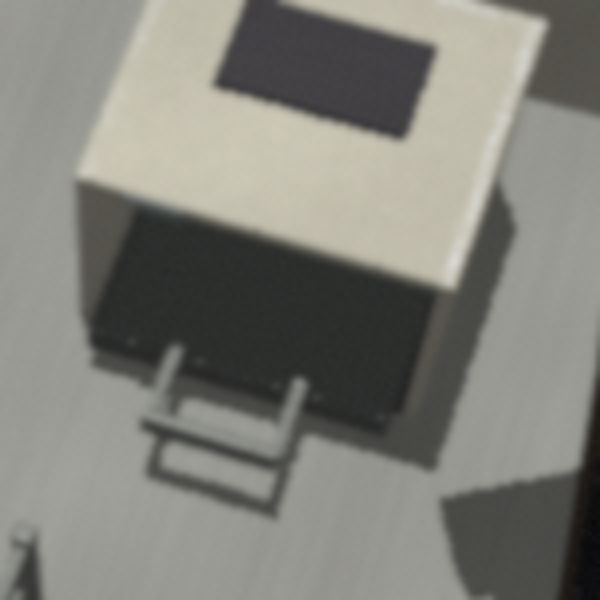

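The handle bar ends are at about (97,203) and (100,347) in the top crop, and (150,420) and (278,457) in the scene crop. The drawer opens toward world +y.

```bash
python3 - <<'E'
from h import *
S=ctrl.get_calibration('scene');T=ctrl.get_calibration('top')
s=lambda p:(215+p[0]/4,p[1]/4); t=lambda p:(320+p[0]/5,140+p[1]/5)
def f(n,a,b,z):
    if a: print(n,'S',at(S,*s(a),z)[:2].round(3))
    if b: print(n,'T',at(T,*t(b),z)[:2].round(3))
f('h1',(150,415),(97,203),.073);f('h2',(283,452),(100,347),.073)
f('roofL',(82,180),(265,48),.2);f('roofR',(452,288),(273,450),.2)
f('backR',(548,22),None,.2)
f('post1',(180,350),(185,211),.06);f('post2',(302,384),(190,346),.06)
def quat(p): return 0
s0=ctrl.read_state();print(R.from_quat(s0['orientation']).as_matrix().round(3))
E
```

```text
h1 S [ 0.565 -0.392]
h1 T [ 0.567 -0.393]
h2 S [ 0.45  -0.394]
h2 T [ 0.449 -0.392]
roofL S [ 0.66  -0.503]
roofL T [ 0.661 -0.504]
roofR S [ 0.358 -0.5  ]
roofR T [ 0.353 -0.497]
backR S [ 0.35  -0.759]
post1 S [ 0.562 -0.466]
post1 T [ 0.563 -0.467]
post2 S [ 0.455 -0.467]
post2 T [ 0.451 -0.467]
[[-0.971 -0.237 -0.001]
 [-0.237  0.971  0.001]
 [ 0.     0.002 -1.   ]]
```

jog_arm(commands=[{"z": -0.03,"hand": 1},{"x": -0.04,"y": 0.017,"z": -0.05,"rz": 6},{"x": -0.08,"y": 0.034,"z": -0.05,"rz": 13.7},{"x": -0.12,"y": 0.051,"z": -0.05,"rz": 13.7},{"x": -0.16,"y": 0.068,"z": -0.05,"rz": 13.7},{"x": -0.2,"y": 0.085,"z": -0.05,"rz": 13.7},{"x": -0.24,"y": 0.102,"z": -0.05,"rz": 13.7},{"x": -0.28,"y": 0.12,"z": -0.05,"rz": 13.7},{"x": -0.32,"y": 0.137,"z": -0.05,"rz": 13.7},{"x": -0.36,"y": 0.154,"z": -0.05,"rz": 13.7}], grip_force=60)

```text
invalid input at $.commands[0]: expected keys rx, ry, rz, x, y, z, hand
```

jog_arm(commands=[{"rx": 0,"ry": 0,"rz": 0,"x": 0,"y": 0,"z": -0.03,"hand": 1},{"rx": 0,"ry": 0,"rz": 6,"x": -0.04,"y": 0.017,"z": -0.05,"hand": 1},{"rx": 0,"ry": 0,"rz": 13.7,"x": -0.08,"y": 0.034,"z": -0.05,"hand": 1},{"rx": 0,"ry": 0,"rz": 13.7,"x": -0.12,"y": 0.051,"z": -0.05,"hand": 1},{"rx": 0,"ry": 0,"rz": 13.7,"x": -0.16,"y": 0.068,"z": -0.05,"hand": 1},{"rx": 0,"ry": 0,"rz": 13.7,"x": -0.2,"y": 0.085,"z": -0.05,"hand": 1},{"rx": 0,"ry": 0,"rz": 13.7,"x": -0.24,"y": 0.102,"z": -0.05,"hand": 1},{"rx": 0,"ry": 0,"rz": 13.7,"x": -0.28,"y": 0.12,"z": -0.05,"hand": 1},{"rx": 0,"ry": 0,"rz": 13.7,"x": -0.32,"y": 0.137,"z": -0.05,"hand": 1},{"rx": 0,"ry": 0,"rz": 13.7,"x": -0.36,"y": 0.154,"z": -0.05,"hand": 1}], grip_force=60)

```text
time: 0.93
tcp_pos: [0.4568, -0.4322, 0.2811]
orientation: [-0.0, 1.0, 0.0, -0.0]
wrist_force: [0.2, -1.7, -0.1]
width: 0.0856
finger_force: 0.0
```

jog_arm(commands=[{"rx": 0,"ry": 0,"rz": 0,"x": -0.03,"y": 0.024,"z": 0.01,"hand": 1},{"rx": 0,"ry": 0,"rz": 0,"x": -0.035,"y": 0.028,"z": 0.03,"hand": 1},{"rx": 0,"ry": 0,"rz": 0,"x": -0.035,"y": 0.028,"z": 0.06,"hand": 1},{"rx": 0,"ry": 0,"rz": 0,"x": -0.035,"y": 0.028,"z": 0.09,"hand": 1},{"rx": 0,"ry": 0,"rz": 0,"x": -0.035,"y": 0.028,"z": 0.11,"hand": 1},{"rx": 0,"ry": 0,"rz": 0,"x": -0.035,"y": 0.028,"z": 0.13,"hand": 1},{"rx": 0,"ry": 0,"rz": 0,"x": -0.035,"y": 0.028,"z": 0.14,"hand": 1},{"rx": 0,"ry": 0,"rz": 0,"x": -0.035,"y": 0.028,"z": 0.14,"hand": 1},{"rx": 0,"ry": 0,"rz": 0,"x": -0.035,"y": 0.028,"z": 0.14,"hand": 1},{"rx": 0,"ry": 0,"rz": 0,"x": -0.035,"y": 0.028,"z": 0.14,"hand": 1}])

```text
time: 1.77
tcp_pos: [0.4913, -0.4064, 0.1427]
orientation: [-0.0, 1.0, -0.001, 0.001]
wrist_force: [-0.9, -0.3, 0.6]
width: 0.0853
finger_force: 0.0
```

```bash
python3 - <<'E'
from h import *
c=ctrl.get_calibration('wrist');f=ctrl.grab_frame('wrist');s=ctrl.read_state();print(s['tcp_pos'].round(4),c['position'].round(3),c['orientation'].round(3))
im=cv2.cvtColor(f,cv2.COLOR_RGB2BGR)
for X in((.508,-.393,.073),(.448,-.393,.073),(.568,-.393,.073)):
    p=proj(c,X);print(p.round());cv2.circle(im,tuple(int(v) for v in p),3,(0,0,255),-1)
cv2.imwrite('pics/w1.png',im)
E
```

```text
[ 0.4914 -0.4064  0.1429] [ 0.411 -0.405  0.285] [-0.113 -0.112  0.698  0.698]
[270. 219.]
[271. 138.]
[268. 287.]
```

View pics/w1.png

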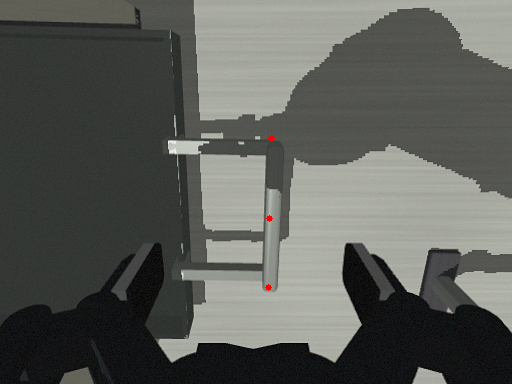

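The three predicted handle points fall on the bar, at about (271,138), (270,219) and (268,287). The handle position is confirmed.

jog_arm(commands=[{"rx": 0,"ry": 0,"rz": 0,"x": -0.017,"y": 0.014,"z": 0.0,"hand": 1},{"rx": 0,"ry": 0,"rz": 0,"x": -0.017,"y": 0.014,"z": 0.03,"hand": 1},{"rx": 0,"ry": 0,"rz": 0,"x": -0.017,"y": 0.014,"z": 0.06,"hand": 1},{"rx": 0,"ry": 0,"rz": 0,"x": -0.017,"y": 0.014,"z": 0.085,"hand": 1},{"rx": 0,"ry": 0,"rz": 0,"x": -0.017,"y": 0.014,"z": 0.1,"hand": 1},{"rx": 0,"ry": 0,"rz": 0,"x": -0.017,"y": 0.014,"z": 0.102,"hand": 0.6},{"rx": 0,"ry": 0,"rz": 0,"x": -0.017,"y": 0.014,"z": 0.102,"hand": 0},{"rx": 0,"ry": 0,"rz": 0,"x": -0.017,"y": 0.014,"z": 0.102,"hand": 0},{"rx": 0,"ry": 0,"rz": 0,"x": -0.017,"y": 0.014,"z": 0.102,"hand": 0},{"rx": 0,"ry": 0,"rz": 0,"x": -0.017,"y": 0.014,"z": 0.102,"hand": 0}])

```text
time: 2.65
tcp_pos: [0.5086, -0.3923, 0.0411]
orientation: [-0.0, 1.0, -0.001, 0.001]
wrist_force: [-0.6, -0.1, -0.2]
width: 0.0256
finger_force: 0.0
```

jog_arm(commands=[{"rx": 0,"ry": 0,"rz": 0,"x": 0,"y": 0,"z": 0,"hand": 0},{"rx": 0,"ry": 0,"rz": 0,"x": 0,"y": 0,"z": 0,"hand": 0},{"rx": 0,"ry": 0,"rz": 0,"x": 0,"y": 0,"z": 0,"hand": 0},{"rx": 0,"ry": 0,"rz": 0,"x": 0,"y": 0,"z": 0,"hand": 0},{"rx": 0,"ry": 0,"rz": 0,"x": 0,"y": 0,"z": 0,"hand": 0},{"rx": 0,"ry": 0,"rz": 0,"x": 0,"y": 0,"z": 0,"hand": 0},{"rx": 0,"ry": 0,"rz": 0,"x": 0,"y": 0,"z": 0,"hand": 0},{"rx": 0,"ry": 0,"rz": 0,"x": 0,"y": 0,"z": 0,"hand": 0},{"rx": 0,"ry": 0,"rz": 0,"x": 0,"y": 0,"z": 0,"hand": 0},{"rx": 0,"ry": 0,"rz": 0,"x": 0,"y": 0,"z": 0,"hand": 0}])

```text
time: 3.48
tcp_pos: [0.5083, -0.3922, 0.0407]
orientation: [0.0, 1.0, -0.0, 0.001]
wrist_force: [-0.9, 1.4, 6.9]
width: 0.0117
finger_force: 58.6
```

jog_arm(commands=[{"rx": 0,"ry": 0,"rz": 0,"x": 0,"y": 0.01,"z": 0,"hand": 0},{"rx": 0,"ry": 0,"rz": 0,"x": 0,"y": 0.03,"z": 0,"hand": 0},{"rx": 0,"ry": 0,"rz": 0,"x": 0,"y": 0.05,"z": 0,"hand": 0},{"rx": 0,"ry": 0,"rz": 0,"x": 0,"y": 0.07,"z": 0,"hand": 0},{"rx": 0,"ry": 0,"rz": 0,"x": 0,"y": 0.09,"z": 0,"hand": 0},{"rx": 0,"ry": 0,"rz": 0,"x": 0,"y": 0.11,"z": 0,"hand": 0},{"rx": 0,"ry": 0,"rz": 0,"x": 0,"y": 0.13,"z": 0,"hand": 0},{"rx": 0,"ry": 0,"rz": 0,"x": 0,"y": 0.145,"z": 0,"hand": 0},{"rx": 0,"ry": 0,"rz": 0,"x": 0,"y": 0.154,"z": 0,"hand": 0},{"rx": 0,"ry": 0,"rz": 0,"x": 0,"y": 0.156,"z": 0,"hand": 0}])

```text
time: 4.32
tcp_pos: [0.5112, -0.2348, 0.0408]
orientation: [-0.001, 1.0, -0.0, 0.003]
wrist_force: [8.5, -3.1, -2.1]
width: 0.0111
finger_force: 59.1
```

jog_arm(commands=[{"rx": 0,"ry": 0,"rz": 0,"x": 0,"y": 0,"z": 0,"hand": 1},{"rx": 0,"ry": 0,"rz": 0,"x": 0,"y": 0,"z": 0,"hand": 1},{"rx": 0,"ry": 0,"rz": 0,"x": 0,"y": 0,"z": 0,"hand": 1},{"rx": 0,"ry": 0,"rz": 0,"x": 0,"y": 0,"z": 0,"hand": 1},{"rx": 0,"ry": 0,"rz": 0,"x": 0,"y": 0,"z": -0.03,"hand": 1},{"rx": 0,"ry": 0,"rz": 0,"x": 0,"y": 0,"z": -0.07,"hand": 1},{"rx": 0,"ry": 0,"rz": 0,"x": 0,"y": 0,"z": -0.11,"hand": 1},{"rx": 0,"ry": 0,"rz": 0,"x": 0,"y": 0,"z": -0.15,"hand": 1},{"rx": 0,"ry": 0,"rz": 0,"x": 0,"y": 0,"z": -0.19,"hand": 1},{"rx": 0,"ry": 0,"rz": 0,"x": 0,"y": 0,"z": -0.22,"hand": 1}])

```text
time: 5.15
tcp_pos: [0.5075, -0.2365, 0.2632]
orientation: [-0.0, 1.0, -0.0, 0.001]
wrist_force: [1.0, -1.5, -0.9]
width: 0.0856
finger_force: 0.0
```

jog_arm(commands=[{"rx": 0,"ry": 0,"rz": 0,"x": -0.01,"y": 0.02,"z": 0,"hand": 1},{"rx": 0,"ry": 0,"rz": 0,"x": -0.025,"y": 0.05,"z": 0,"hand": 1},{"rx": 0,"ry": 0,"rz": 0,"x": -0.04,"y": 0.08,"z": 0,"hand": 1},{"rx": 0,"ry": 0,"rz": 0,"x": -0.05,"y": 0.1,"z": 0,"hand": 1},{"rx": 0,"ry": 0,"rz": 0,"x": -0.052,"y": 0.114,"z": 0,"hand": 1},{"rx": 0,"ry": 0,"rz": 0,"x": -0.052,"y": 0.114,"z": 0,"hand": 1},{"rx": 0,"ry": 0,"rz": 0,"x": -0.052,"y": 0.114,"z": 0,"hand": 1},{"rx": 0,"ry": 0,"rz": 0,"x": -0.052,"y": 0.114,"z": 0,"hand": 1},{"rx": 0,"ry": 0,"rz": 0,"x": -0.052,"y": 0.114,"z": 0,"hand": 1},{"rx": 0,"ry": 0,"rz": 0,"x": -0.052,"y": 0.114,"z": 0,"hand": 1}])

```text
time: 5.98
tcp_pos: [0.5591, -0.1227, 0.2593]
orientation: [0.0, 1.0, -0.0, -0.0]
wrist_force: [0.2, -0.3, -0.1]
width: 0.0857
finger_force: 0.0
```

```bash
python3 - <<'E'
from h import *
c=ctrl.get_calibration('wrist');f=ctrl.grab_frame('wrist');s=ctrl.read_state();print(s['tcp_pos'].round(4))
im=cv2.cvtColor(f,cv2.COLOR_RGB2BGR)
for y in(-.121,-.04,.043,.124):
  for X in((.541,y,.19),(.585,y,.19)):
    p=proj(c,X);print(X,p.round());cv2.circle(im,tuple(int(v) for v in p),3,(0,0,255),-1)
cv2.imwrite('pics/w2.png',im)
cv2.imwrite('pics/s2.png',cv2.cvtColor(ctrl.grab_frame('scene'),cv2.COLOR_RGB2BGR))
E
```

```text
[ 0.5592 -0.1226  0.2593]
(0.541, -0.121, 0.19) [254. 174.]
(0.585, -0.121, 0.19) [254. 230.]
(0.541, -0.04, 0.19) [369. 174.]
(0.585, -0.04, 0.19) [362. 230.]
(0.541, 0.043, 0.19) [488. 174.]
(0.585, 0.043, 0.19) [474. 231.]
(0.541, 0.124, 0.19) [607. 174.]
(0.585, 0.124, 0.19) [585. 231.]
```

View pics/w2.png

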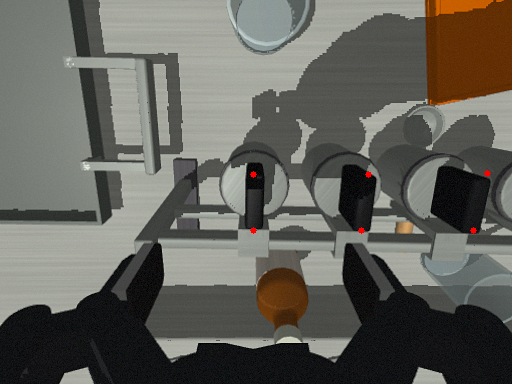

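View pics/s2.png

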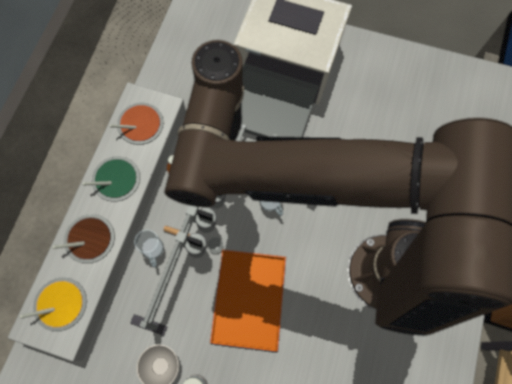

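The first grip bar is at (254,165–230), between the open fingers, and the predicted points match the bars. The drawer is fully out. Now I'll descend on the first pot and grip.

jog_arm(commands=[{"rx": 0,"ry": 0,"rz": 0,"x": -0.004,"y": 0.001,"z": 0.02,"hand": 1},{"rx": 0,"ry": 0,"rz": 0,"x": -0.004,"y": 0.001,"z": 0.05,"hand": 1},{"rx": 0,"ry": 0,"rz": 0,"x": -0.004,"y": 0.001,"z": 0.08,"hand": 1},{"rx": 0,"ry": 0,"rz": 0,"x": -0.004,"y": 0.001,"z": 0.1,"hand": 0.8},{"rx": 0,"ry": 0,"rz": 0,"x": -0.004,"y": 0.001,"z": 0.106,"hand": 0.4},{"rx": 0,"ry": 0,"rz": 0,"x": -0.004,"y": 0.001,"z": 0.106,"hand": 0},{"rx": 0,"ry": 0,"rz": 0,"x": -0.004,"y": 0.001,"z": 0.106,"hand": 0},{"rx": 0,"ry": 0,"rz": 0,"x": -0.004,"y": 0.001,"z": 0.106,"hand": 0},{"rx": 0,"ry": 0,"rz": 0,"x": -0.004,"y": 0.001,"z": 0.106,"hand": 0},{"rx": 0,"ry": 0,"rz": 0,"x": -0.004,"y": 0.001,"z": 0.106,"hand": 0}])

```text
time: 6.92
tcp_pos: [0.5645, -0.1212, 0.1552]
orientation: [-0.0, 1.0, -0.0, 0.002]
wrist_force: [-0.7, -1.7, 5.3]
width: 0.0132
finger_force: 58.6
```

jog_arm(commands=[{"rx": 0,"ry": 0,"rz": 0,"x": 0,"y": 0,"z": 0,"hand": 0},{"rx": 0,"ry": 0,"rz": 0,"x": 0,"y": 0,"z": 0,"hand": 0},{"rx": 0,"ry": 0,"rz": 0,"x": 0,"y": 0,"z": 0,"hand": 0},{"rx": 0,"ry": 0,"rz": 0,"x": 0,"y": 0,"z": 0,"hand": 0},{"rx": 0,"ry": 0,"rz": 0,"x": 0,"y": 0,"z": -0.01,"hand": 0},{"rx": 0,"ry": 0,"rz": 0,"x": 0,"y": 0,"z": -0.03,"hand": 0},{"rx": 0,"ry": 0,"rz": 0,"x": 0,"y": 0,"z": -0.05,"hand": 0},{"rx": 0,"ry": 0,"rz": 0,"x": 0,"y": 0,"z": -0.06,"hand": 0},{"rx": 0,"ry": 0,"rz": 0,"x": 0,"y": 0,"z": -0.06,"hand": 0},{"rx": 0,"ry": 0,"rz": 0,"x": 0,"y": 0,"z": -0.06,"hand": 0}])

```text
time: 7.75
tcp_pos: [0.5629, -0.1205, 0.2128]
orientation: [-0.0, 1.0, 0.0, -0.0]
wrist_force: [-0.1, -0.8, -6.3]
width: 0.013
finger_force: 59.5
```

jog_arm(commands=[{"rx": 0,"ry": 0,"rz": 0,"x": 0,"y": 0,"z": 0,"hand": 0},{"rx": 0,"ry": 0,"rz": 0,"x": 0,"y": 0,"z": 0,"hand": 0},{"rx": 0,"ry": 0,"rz": 0,"x": 0,"y": 0,"z": 0,"hand": 0},{"rx": 0,"ry": 0,"rz": 0,"x": 0,"y": 0,"z": 0,"hand": 0},{"rx": 0,"ry": 0,"rz": 0,"x": 0,"y": 0,"z": 0,"hand": 0},{"rx": 0,"ry": 0,"rz": 0,"x": 0,"y": 0,"z": 0,"hand": 0},{"rx": 0,"ry": 0,"rz": 0,"x": 0,"y": 0,"z": 0,"hand": 0},{"rx": 0,"ry": 0,"rz": 0,"x": 0,"y": 0,"z": 0,"hand": 0},{"rx": 0,"ry": 0,"rz": 0,"x": 0,"y": 0,"z": 0,"hand": 0},{"rx": 0,"ry": 0,"rz": 0,"x": 0,"y": 0,"z": 0,"hand": 0}])

```text
time: 8.58
tcp_pos: [0.5634, -0.1208, 0.2133]
orientation: [-0.0, 1.0, 0.0, 0.0]
wrist_force: [0.6, 0.2, -5.8]
width: 0.0129
finger_force: 59.5
```

The wrist carries about 5.8 N, so this pot is full and goes on the tray. I'll draw it off the rack and move toward the tray.

jog_arm(commands=[{"rx": 0,"ry": 0,"rz": 0,"x": 0.02,"y": 0,"z": -0.02,"hand": 0},{"rx": 0,"ry": 0,"rz": 0,"x": 0.05,"y": 0,"z": -0.03,"hand": 0},{"rx": 0,"ry": 0,"rz": 0,"x": 0.08,"y": 0,"z": -0.03,"hand": 0},{"rx": 0,"ry": 0,"rz": 0,"x": 0.11,"y": 0,"z": -0.03,"hand": 0},{"rx": 0,"ry": 0,"rz": 0,"x": 0.125,"y": 0.01,"z": -0.03,"hand": 0},{"rx": 0,"ry": 0,"rz": 0,"x": 0.13,"y": 0.04,"z": -0.03,"hand": 0},{"rx": 0,"ry": 0,"rz": 0,"x": 0.13,"y": 0.07,"z": -0.03,"hand": 0},{"rx": 0,"ry": 0,"rz": 0,"x": 0.13,"y": 0.1,"z": -0.03,"hand": 0},{"rx": 0,"ry": 0,"rz": 0,"x": 0.13,"y": 0.12,"z": -0.03,"hand": 0},{"rx": 0,"ry": 0,"rz": 0,"x": 0.13,"y": 0.13,"z": -0.03,"hand": 0}])

```text
time: 9.42
tcp_pos: [0.4334, 0.0111, 0.2438]
orientation: [-0.001, 1.0, 0.001, 0.001]
wrist_force: [0.2, -1.4, -5.6]
width: 0.0132
finger_force: 60.3
```

```bash
cat >> h.py <<'E'
def tray(save=None):
    for n in('scene','top'):
        c=ctrl.get_calibration(n);f=cv2.cvtColor(ctrl.grab_frame(n),cv2.COLOR_RGB2BGR)
        if save: cv2.imwrite(f'pics/{save}_{n}.png',f)
        h=cv2.cvtColor(f,cv2.COLOR_BGR2HSV);m=cv2.inRange(h,(7,190,60),(16,255,255))
        k=max(cv2.findContours(m,0,2)[0],key=cv2.contourArea)
        q=np.array([at(c,*p,.018)[:2] for p in cv2.boxPoints(cv2.minAreaRect(k))])
        L=[np.linalg.norm(q[i]-q[i-1]) for i in(1,2)]
        print(n,q.round(3).tolist(),'c',q.mean(0).round(3),'sides',np.round(L,3))
    print(ctrl.read_state()['tcp_pos'].round(4))
E
python3 -c "from h import *;tray('t1')"
```

```text
scene [[0.446, 0.364], [0.503, 0.093], [0.304, 0.055], [0.259, 0.326]] c [0.378 0.21 ] sides [0.277 0.203]
top [[0.39, 0.213], [0.452, 0.09], [0.33, 0.028], [0.269, 0.15]] c [0.36 0.12] sides [0.137 0.137]
[0.4334 0.0104 0.2436]
```

jog_arm(commands=[{"rx": 0,"ry": 0,"rz": 0,"x": 0,"y": 0.02,"z": 0,"hand": 0},{"rx": 0,"ry": 0,"rz": 0,"x": 0,"y": 0.05,"z": 0,"hand": 0},{"rx": 0,"ry": 0,"rz": 0,"x": 0,"y": 0.08,"z": 0.01,"hand": 0},{"rx": 0,"ry": 0,"rz": 0,"x": 0,"y": 0.11,"z": 0.03,"hand": 0},{"rx": 0,"ry": 0,"rz": 0,"x": 0,"y": 0.125,"z": 0.05,"hand": 0},{"rx": 0,"ry": 0,"rz": 0,"x": 0,"y": 0.128,"z": 0.07,"hand": 0},{"rx": 0,"ry": 0,"rz": 0,"x": 0,"y": 0.128,"z": 0.09,"hand": 0},{"rx": 0,"ry": 0,"rz": 0,"x": 0,"y": 0.128,"z": 0.11,"hand": 0},{"rx": 0,"ry": 0,"rz": 0,"x": 0,"y": 0.128,"z": 0.125,"hand": 0},{"rx": 0,"ry": 0,"rz": 0,"x": 0,"y": 0.128,"z": 0.135,"hand": 0}])

```text
time: 10.35
tcp_pos: [0.4329, 0.1358, 0.1067]
orientation: [-0.0, 1.0, -0.001, -0.001]
wrist_force: [-0.1, 0.5, -5.4]
width: 0.013
finger_force: 60.7
```

jog_arm(commands=[{"rx": 0,"ry": 0,"rz": 0,"x": 0,"y": 0,"z": 0.003,"hand": 0},{"rx": 0,"ry": 0,"rz": 0,"x": 0,"y": 0,"z": 0.006,"hand": 0},{"rx": 0,"ry": 0,"rz": 0,"x": 0,"y": 0,"z": 0.009,"hand": 0},{"rx": 0,"ry": 0,"rz": 0,"x": 0,"y": 0,"z": 0.009,"hand": 0},{"rx": 0,"ry": 0,"rz": 0,"x": 0,"y": 0,"z": 0.009,"hand": 0},{"rx": 0,"ry": 0,"rz": 0,"x": 0,"y": 0,"z": 0.009,"hand": 0},{"rx": 0,"ry": 0,"rz": 0,"x": 0,"y": 0,"z": 0.009,"hand": 0},{"rx": 0,"ry": 0,"rz": 0,"x": 0,"y": 0,"z": 0.009,"hand": 0},{"rx": 0,"ry": 0,"rz": 0,"x": 0,"y": 0,"z": 0.009,"hand": 0},{"rx": 0,"ry": 0,"rz": 0,"x": 0,"y": 0,"z": 0.009,"hand": 0}])

```text
time: 11.18
tcp_pos: [0.4338, 0.1374, 0.0998]
orientation: [-0.001, 1.0, 0.0, 0.001]
wrist_force: [1.3, -1.7, 1.0]
width: 0.0134
finger_force: 61.8
```

jog_arm(commands=[{"rx": 0,"ry": 0,"rz": 0,"x": 0,"y": 0,"z": 0,"hand": 0.5},{"rx": 0,"ry": 0,"rz": 0,"x": 0,"y": 0,"z": 0,"hand": 1},{"rx": 0,"ry": 0,"rz": 0,"x": 0,"y": 0,"z": 0,"hand": 1},{"rx": 0,"ry": 0,"rz": 0,"x": 0,"y": 0,"z": 0,"hand": 1},{"rx": 0,"ry": 0,"rz": 0,"x": 0,"y": 0,"z": -0.02,"hand": 1},{"rx": 0,"ry": 0,"rz": 0,"x": 0,"y": 0,"z": -0.05,"hand": 1},{"rx": 0,"ry": 0,"rz": 0,"x": 0,"y": 0,"z": -0.09,"hand": 1},{"rx": 0,"ry": 0,"rz": 0,"x": 0,"y": 0,"z": -0.12,"hand": 1},{"rx": 0,"ry": 0,"rz": 0,"x": 0,"y": 0,"z": -0.15,"hand": 1},{"rx": 0,"ry": 0,"rz": 0,"x": 0,"y": 0,"z": -0.16,"hand": 1}])

```text
time: 12.02
tcp_pos: [0.4349, 0.1379, 0.2641]
orientation: [-0.001, 1.0, 0.002, 0.003]
wrist_force: [1.0, 0.9, 1.5]
width: 0.0856
finger_force: 0.0
```

jog_arm(commands=[{"rx": 0,"ry": 0,"rz": 0,"x": -0.015,"y": -0.02,"z": 0,"hand": 1},{"rx": 0,"ry": 0,"rz": 0,"x": -0.036,"y": -0.05,"z": 0,"hand": 1},{"rx": 0,"ry": 0,"rz": 0,"x": -0.058,"y": -0.08,"z": 0,"hand": 1},{"rx": 0,"ry": 0,"rz": 0,"x": -0.08,"y": -0.11,"z": 0,"hand": 1},{"rx": 0,"ry": 0,"rz": 0,"x": -0.1,"y": -0.14,"z": 0,"hand": 1},{"rx": 0,"ry": 0,"rz": 0,"x": -0.12,"y": -0.165,"z": 0,"hand": 1},{"rx": 0,"ry": 0,"rz": 0,"x": -0.129,"y": -0.177,"z": 0,"hand": 1},{"rx": 0,"ry": 0,"rz": 0,"x": -0.129,"y": -0.177,"z": 0,"hand": 1},{"rx": 0,"ry": 0,"rz": 0,"x": -0.129,"y": -0.177,"z": 0,"hand": 1},{"rx": 0,"ry": 0,"rz": 0,"x": -0.129,"y": -0.177,"z": 0,"hand": 1}])

```text
time: 12.85
tcp_pos: [0.562, -0.0396, 0.2589]
orientation: [-0.0, 1.0, 0.0, -0.0]
wrist_force: [0.0, -0.6, 0.2]
width: 0.0855
finger_force: 0.0
```

```bash
python3 - <<'E'
from h import *
tray('t2')
c=ctrl.get_calibration('wrist');im=cv2.cvtColor(ctrl.grab_frame('wrist'),cv2.COLOR_RGB2BGR)
for y in(-.04,.042,.123):
  for X in((.541,y,.19),(.585,y,.19)):
    cv2.circle(im,tuple(int(v) for v in proj(c,X)),3,(0,0,255),-1)
a=cv2.imread('pics/t2_scene.png')
cv2.imwrite('pics/m2.png',cv2.resize(np.hstack([im,a[:,100:400]]),(800,378)))
E
```

```text
scene [[0.446, 0.364], [0.504, 0.096], [0.303, 0.056], [0.258, 0.325]] c [0.378 0.21 ] sides [0.275 0.205]
top [[0.441, 0.373], [0.459, 0.291], [0.272, 0.245], [0.254, 0.325]] c [0.357 0.309] sides [0.084 0.193]
[ 0.5619 -0.0391  0.2594]
```

View pics/m2.png

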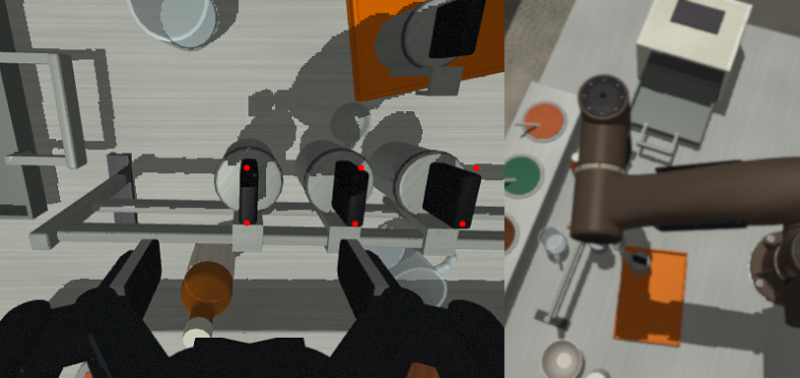

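Pot 1 stands upright on the tray at (440,35). The second grip bar is centred between the fingers at (247,190).

jog_arm(commands=[{"rx": 0,"ry": 0,"rz": 0,"x": -0.001,"y": 0,"z": 0.02,"hand": 1},{"rx": 0,"ry": 0,"rz": 0,"x": -0.001,"y": 0,"z": 0.05,"hand": 1},{"rx": 0,"ry": 0,"rz": 0,"x": -0.001,"y": 0,"z": 0.08,"hand": 1},{"rx": 0,"ry": 0,"rz": 0,"x": -0.001,"y": 0,"z": 0.1,"hand": 0.8},{"rx": 0,"ry": 0,"rz": 0,"x": -0.001,"y": 0,"z": 0.106,"hand": 0.4},{"rx": 0,"ry": 0,"rz": 0,"x": -0.001,"y": 0,"z": 0.106,"hand": 0},{"rx": 0,"ry": 0,"rz": 0,"x": -0.001,"y": 0,"z": 0.106,"hand": 0},{"rx": 0,"ry": 0,"rz": 0,"x": -0.001,"y": 0,"z": 0.106,"hand": 0},{"rx": 0,"ry": 0,"rz": 0,"x": -0.001,"y": 0,"z": 0.106,"hand": 0},{"rx": 0,"ry": 0,"rz": 0,"x": -0.001,"y": 0,"z": 0.106,"hand": 0}])

```text
time: 13.83
tcp_pos: [0.5644, -0.0398, 0.1551]
orientation: [-0.0, 1.0, 0.0, 0.001]
wrist_force: [-1.8, -0.1, 6.0]
width: 0.0133
finger_force: 59.2
```

jog_arm(commands=[{"rx": 0,"ry": 0,"rz": 0,"x": 0,"y": 0,"z": 0,"hand": 0},{"rx": 0,"ry": 0,"rz": 0,"x": 0,"y": 0,"z": 0,"hand": 0},{"rx": 0,"ry": 0,"rz": 0,"x": 0,"y": 0,"z": 0,"hand": 0},{"rx": 0,"ry": 0,"rz": 0,"x": 0,"y": 0,"z": 0,"hand": 0},{"rx": 0,"ry": 0,"rz": 0,"x": 0,"y": 0,"z": -0.01,"hand": 0},{"rx": 0,"ry": 0,"rz": 0,"x": 0,"y": 0,"z": -0.03,"hand": 0},{"rx": 0,"ry": 0,"rz": 0,"x": 0,"y": 0,"z": -0.05,"hand": 0},{"rx": 0,"ry": 0,"rz": 0,"x": 0,"y": 0,"z": -0.06,"hand": 0},{"rx": 0,"ry": 0,"rz": 0,"x": 0,"y": 0,"z": -0.06,"hand": 0},{"rx": 0,"ry": 0,"rz": 0,"x": 0,"y": 0,"z": -0.06,"hand": 0}])

```text
time: 14.67
tcp_pos: [0.5632, -0.0397, 0.2133]
orientation: [-0.0, 1.0, 0.0, 0.0]
wrist_force: [-0.1, 1.3, -1.5]
width: 0.0133
finger_force: 59.2
```

jog_arm(commands=[{"rx": 0,"ry": 0,"rz": 0,"x": 0,"y": 0,"z": 0,"hand": 0},{"rx": 0,"ry": 0,"rz": 0,"x": 0,"y": 0,"z": 0,"hand": 0},{"rx": 0,"ry": 0,"rz": 0,"x": 0,"y": 0,"z": 0,"hand": 0},{"rx": 0,"ry": 0,"rz": 0,"x": 0,"y": 0,"z": 0,"hand": 0},{"rx": 0,"ry": 0,"rz": 0,"x": 0,"y": 0,"z": 0,"hand": 0},{"rx": 0,"ry": 0,"rz": 0,"x": 0,"y": 0,"z": 0,"hand": 0},{"rx": 0,"ry": 0,"rz": 0,"x": 0,"y": 0,"z": 0,"hand": 0},{"rx": 0,"ry": 0,"rz": 0,"x": 0,"y": 0,"z": 0,"hand": 0},{"rx": 0,"ry": 0,"rz": 0,"x": 0,"y": 0,"z": 0,"hand": 0},{"rx": 0,"ry": 0,"rz": 0,"x": 0,"y": 0,"z": 0,"hand": 0}])

```text
time: 15.5
tcp_pos: [0.5634, -0.0398, 0.2133]
orientation: [-0.0, 1.0, 0.0, 0.0]
wrist_force: [-0.1, 0.1, -1.4]
width: 0.0131
finger_force: 59.2
```

That reads 1.4 N, so this pot is empty and goes in the drawer.

jog_arm(commands=[{"rx": 0,"ry": 0,"rz": 0,"x": 0.02,"y": 0,"z": -0.02,"hand": 0},{"rx": 0,"ry": 0,"rz": 0,"x": 0.05,"y": 0,"z": -0.03,"hand": 0},{"rx": 0,"ry": 0,"rz": 0,"x": 0.08,"y": 0,"z": -0.03,"hand": 0},{"rx": 0,"ry": 0,"rz": 0,"x": 0.1,"y": -0.01,"z": -0.03,"hand": 0},{"rx": 0,"ry": 0,"rz": 0,"x": 0.11,"y": -0.04,"z": -0.03,"hand": 0},{"rx": 0,"ry": 0,"rz": 0,"x": 0.12,"y": -0.07,"z": -0.03,"hand": 0},{"rx": 0,"ry": 0,"rz": 0,"x": 0.13,"y": -0.1,"z": -0.03,"hand": 0},{"rx": 0,"ry": 0,"rz": 0,"x": 0.138,"y": -0.13,"z": -0.03,"hand": 0},{"rx": 0,"ry": 0,"rz": 0,"x": 0.138,"y": -0.16,"z": -0.03,"hand": 0},{"rx": 0,"ry": 0,"rz": 0,"x": 0.138,"y": -0.18,"z": -0.03,"hand": 0}])

```text
time: 16.33
tcp_pos: [0.4249, -0.2219, 0.2438]
orientation: [-0.0, 1.0, -0.0, 0.001]
wrist_force: [-0.3, -0.3, -1.0]
width: 0.0132
finger_force: 59.3
```

```bash
python3 - <<'E'
from h import *
s=ctrl.read_state();print(s['tcp_pos'].round(4))
a=cv2.cvtColor(ctrl.grab_frame('scene'),cv2.COLOR_RGB2BGR);b=cv2.cvtColor(ctrl.grab_frame('top'),cv2.COLOR_RGB2BGR)
for n,im in(('scene',a),('top',b)):
  c=ctrl.get_calibration(n)
  for X in((.38,-.311,.045),(.64,-.311,.045),(.38,-.5,.045),(.64,-.5,.045)):
    cv2.circle(im,tuple(int(v) for v in proj(c,X)),1,(0,0,255),-1)
cv2.imwrite('pics/m3.png',np.hstack([cv2.resize(a[20:170,190:340],(400,400)),cv2.resize(b[110:260,300:450],(400,400))]))
E
```

```text
[ 0.4249 -0.2219  0.2438]
```

View pics/m3.png

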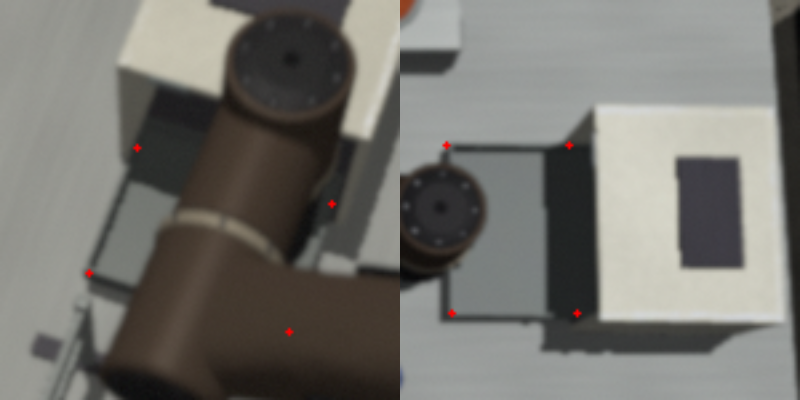

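The predicted inner drawer corners match the drawer in both views, at (446,146) and (452,313) in the right half. I'll place the pot inside.

jog_arm(commands=[{"rx": 0,"ry": 0,"rz": 0,"x": 0.002,"y": -0.03,"z": 0,"hand": 0},{"rx": 0,"ry": 0,"rz": 0,"x": 0.005,"y": -0.06,"z": 0,"hand": 0},{"rx": 0,"ry": 0,"rz": 0,"x": 0.005,"y": -0.09,"z": 0,"hand": 0},{"rx": 0,"ry": 0,"rz": 0,"x": 0.005,"y": -0.12,"z": 0.01,"hand": 0},{"rx": 0,"ry": 0,"rz": 0,"x": 0.005,"y": -0.145,"z": 0.03,"hand": 0},{"rx": 0,"ry": 0,"rz": 0,"x": 0.005,"y": -0.153,"z": 0.05,"hand": 0},{"rx": 0,"ry": 0,"rz": 0,"x": 0.005,"y": -0.153,"z": 0.07,"hand": 0},{"rx": 0,"ry": 0,"rz": 0,"x": 0.005,"y": -0.153,"z": 0.09,"hand": 0},{"rx": 0,"ry": 0,"rz": 0,"x": 0.005,"y": -0.153,"z": 0.11,"hand": 0},{"rx": 0,"ry": 0,"rz": 0,"x": 0.005,"y": -0.153,"z": 0.12,"hand": 0}])

```text
time: 17.27
tcp_pos: [0.4197, -0.3719, 0.1209]
orientation: [-0.0, 1.0, 0.001, -0.001]
wrist_force: [-0.6, -1.2, -1.5]
width: 0.013
finger_force: 59.4
```

jog_arm(commands=[{"rx": 0,"ry": 0,"rz": 0,"x": 0,"y": 0,"z": 0.003,"hand": 0},{"rx": 0,"ry": 0,"rz": 0,"x": 0,"y": 0,"z": 0.006,"hand": 0},{"rx": 0,"ry": 0,"rz": 0,"x": 0,"y": 0,"z": 0.009,"hand": 0},{"rx": 0,"ry": 0,"rz": 0,"x": 0,"y": 0,"z": 0.011,"hand": 0},{"rx": 0,"ry": 0,"rz": 0,"x": 0,"y": 0,"z": 0.011,"hand": 0},{"rx": 0,"ry": 0,"rz": 0,"x": 0,"y": 0,"z": 0.011,"hand": 0},{"rx": 0,"ry": 0,"rz": 0,"x": 0,"y": 0,"z": 0.011,"hand": 0},{"rx": 0,"ry": 0,"rz": 0,"x": 0,"y": 0,"z": 0.011,"hand": 0},{"rx": 0,"ry": 0,"rz": 0,"x": 0,"y": 0,"z": 0.011,"hand": 0},{"rx": 0,"ry": 0,"rz": 0,"x": 0,"y": 0,"z": 0.011,"hand": 0}])

```text
time: 18.1
tcp_pos: [0.4215, -0.3733, 0.1135]
orientation: [-0.001, 1.0, -0.001, 0.001]
wrist_force: [0.2, 1.4, 6.6]
width: 0.0133
finger_force: 60.5
```

jog_arm(commands=[{"rx": 0,"ry": 0,"rz": 0,"x": 0,"y": 0,"z": 0,"hand": 0.5},{"rx": 0,"ry": 0,"rz": 0,"x": 0,"y": 0,"z": 0,"hand": 1},{"rx": 0,"ry": 0,"rz": 0,"x": 0,"y": 0,"z": 0,"hand": 1},{"rx": 0,"ry": 0,"rz": 0,"x": 0,"y": 0,"z": 0,"hand": 1},{"rx": 0,"ry": 0,"rz": 0,"x": 0,"y": 0,"z": -0.02,"hand": 1},{"rx": 0,"ry": 0,"rz": 0,"x": 0,"y": 0,"z": -0.05,"hand": 1},{"rx": 0,"ry": 0,"rz": 0,"x": 0,"y": 0,"z": -0.09,"hand": 1},{"rx": 0,"ry": 0,"rz": 0,"x": 0,"y": 0,"z": -0.12,"hand": 1},{"rx": 0,"ry": 0,"rz": 0,"x": 0,"y": 0,"z": -0.14,"hand": 1},{"rx": 0,"ry": 0,"rz": 0,"x": 0,"y": 0,"z": -0.15,"hand": 1}])

```text
time: 18.93
tcp_pos: [0.4215, -0.3736, 0.2657]
orientation: [-0.0, 1.0, -0.001, 0.002]
wrist_force: [0.7, -0.1, 0.1]
width: 0.0854
finger_force: 0.0
```

jog_arm(commands=[{"rx": 0,"ry": 0,"rz": 0,"x": -0.01,"y": 0.03,"z": 0,"hand": 1},{"rx": 0,"ry": 0,"rz": 0,"x": -0.023,"y": 0.07,"z": 0,"hand": 1},{"rx": 0,"ry": 0,"rz": 0,"x": -0.036,"y": 0.11,"z": 0,"hand": 1},{"rx": 0,"ry": 0,"rz": 0,"x": -0.05,"y": 0.15,"z": 0,"hand": 1},{"rx": 0,"ry": 0,"rz": 0,"x": -0.063,"y": 0.19,"z": 0,"hand": 1},{"rx": 0,"ry": 0,"rz": 0,"x": -0.077,"y": 0.23,"z": 0,"hand": 1},{"rx": 0,"ry": 0,"rz": 0,"x": -0.09,"y": 0.27,"z": 0,"hand": 1},{"rx": 0,"ry": 0,"rz": 0,"x": -0.103,"y": 0.31,"z": 0,"hand": 1},{"rx": 0,"ry": 0,"rz": 0,"x": -0.116,"y": 0.34,"z": 0,"hand": 1},{"rx": 0,"ry": 0,"rz": 0,"x": -0.125,"y": 0.36,"z": 0,"hand": 1}])

```text
time: 19.77
tcp_pos: [0.5458, -0.0096, 0.2614]
orientation: [-0.001, 1.0, 0.0, -0.0]
wrist_force: [-0.5, -0.9, -0.0]
width: 0.0852
finger_force: 0.0
```

```bash
python3 -c "from h import *;tray('t3')"
```

```text
scene [[0.446, 0.364], [0.505, 0.096], [0.306, 0.056], [0.259, 0.325]] c [0.379 0.21 ] sides [0.275 0.203]
top [[0.913, -0.126], [0.995, -0.204], [0.91, -0.282], [0.829, -0.204]] c [ 0.912 -0.204] sides [0.114 0.115]
[ 0.5461 -0.0098  0.2609]
```

jog_arm(commands=[{"rx": 0,"ry": 0,"rz": 0,"x": -0.01,"y": 0.025,"z": 0,"hand": 1},{"rx": 0,"ry": 0,"rz": 0,"x": -0.018,"y": 0.05,"z": 0,"hand": 1},{"rx": 0,"ry": 0,"rz": 0,"x": -0.018,"y": 0.051,"z": 0,"hand": 1},{"rx": 0,"ry": 0,"rz": 0,"x": -0.018,"y": 0.051,"z": 0.01,"hand": 1},{"rx": 0,"ry": 0,"rz": 0,"x": -0.018,"y": 0.051,"z": 0.03,"hand": 1},{"rx": 0,"ry": 0,"rz": 0,"x": -0.018,"y": 0.051,"z": 0.06,"hand": 1},{"rx": 0,"ry": 0,"rz": 0,"x": -0.018,"y": 0.051,"z": 0.085,"hand": 1},{"rx": 0,"ry": 0,"rz": 0,"x": -0.018,"y": 0.051,"z": 0.1,"hand": 0.8},{"rx": 0,"ry": 0,"rz": 0,"x": -0.018,"y": 0.051,"z": 0.107,"hand": 0.4},{"rx": 0,"ry": 0,"rz": 0,"x": -0.018,"y": 0.051,"z": 0.107,"hand": 0}])

```text
time: 20.7
tcp_pos: [0.5617, 0.0368, 0.153]
orientation: [0.0, 1.0, -0.001, -0.002]
wrist_force: [-0.7, 0.6, 0.5]
width: 0.0512
finger_force: 0.0
```

jog_arm(commands=[{"rx": 0,"ry": 0,"rz": 0,"x": 0,"y": 0,"z": 0,"hand": 0},{"rx": 0,"ry": 0,"rz": 0,"x": 0,"y": 0,"z": 0,"hand": 0},{"rx": 0,"ry": 0,"rz": 0,"x": 0,"y": 0,"z": 0,"hand": 0},{"rx": 0,"ry": 0,"rz": 0,"x": 0,"y": 0,"z": 0,"hand": 0},{"rx": 0,"ry": 0,"rz": 0,"x": 0,"y": 0,"z": 0,"hand": 0},{"rx": 0,"ry": 0,"rz": 0,"x": 0,"y": 0,"z": 0,"hand": 0},{"rx": 0,"ry": 0,"rz": 0,"x": 0,"y": 0,"z": 0,"hand": 0},{"rx": 0,"ry": 0,"rz": 0,"x": 0,"y": 0,"z": 0,"hand": 0},{"rx": 0,"ry": 0,"rz": 0,"x": 0,"y": 0,"z": 0,"hand": 0},{"rx": 0,"ry": 0,"rz": 0,"x": 0,"y": 0,"z": 0,"hand": 0}])

```text
time: 21.53
tcp_pos: [0.5642, 0.0385, 0.1566]
orientation: [-0.001, 1.0, 0.0, 0.001]
wrist_force: [-1.1, 1.4, 6.8]
width: 0.013
finger_force: 63.7
```

jog_arm(commands=[{"rx": 0,"ry": 0,"rz": 0,"x": 0,"y": 0,"z": -0.01,"hand": 0},{"rx": 0,"ry": 0,"rz": 0,"x": 0,"y": 0,"z": -0.03,"hand": 0},{"rx": 0,"ry": 0,"rz": 0,"x": 0,"y": 0,"z": -0.05,"hand": 0},{"rx": 0,"ry": 0,"rz": 0,"x": 0,"y": 0,"z": -0.06,"hand": 0},{"rx": 0,"ry": 0,"rz": 0,"x": 0,"y": 0,"z": -0.06,"hand": 0},{"rx": 0,"ry": 0,"rz": 0,"x": 0,"y": 0,"z": -0.06,"hand": 0},{"rx": 0,"ry": 0,"rz": 0,"x": 0,"y": 0,"z": -0.06,"hand": 0},{"rx": 0,"ry": 0,"rz": 0,"x": 0,"y": 0,"z": -0.06,"hand": 0},{"rx": 0,"ry": 0,"rz": 0,"x": 0,"y": 0,"z": -0.06,"hand": 0},{"rx": 0,"ry": 0,"rz": 0,"x": 0,"y": 0,"z": -0.06,"hand": 0}])

```text
time: 22.37
tcp_pos: [0.563, 0.0381, 0.2145]
orientation: [-0.0, 1.0, -0.0, -0.001]
wrist_force: [0.0, -0.5, -5.0]
width: 0.0132
finger_force: 62.0
```

About 5.0 N, so this one is full and goes on the tray.

jog_arm(commands=[{"rx": 0,"ry": 0,"rz": 0,"x": 0.02,"y": 0,"z": -0.02,"hand": 0},{"rx": 0,"ry": 0,"rz": 0,"x": 0.05,"y": 0,"z": -0.04,"hand": 0},{"rx": 0,"ry": 0,"rz": 0,"x": 0.08,"y": 0,"z": -0.055,"hand": 0},{"rx": 0,"ry": 0,"rz": 0,"x": 0.11,"y": 0,"z": -0.055,"hand": 0},{"rx": 0,"ry": 0,"rz": 0,"x": 0.13,"y": 0.01,"z": -0.055,"hand": 0},{"rx": 0,"ry": 0,"rz": 0,"x": 0.14,"y": 0.04,"z": -0.055,"hand": 0},{"rx": 0,"ry": 0,"rz": 0,"x": 0.148,"y": 0.07,"z": -0.055,"hand": 0},{"rx": 0,"ry": 0,"rz": 0,"x": 0.148,"y": 0.1,"z": -0.055,"hand": 0},{"rx": 0,"ry": 0,"rz": 0,"x": 0.148,"y": 0.13,"z": -0.055,"hand": 0},{"rx": 0,"ry": 0,"rz": 0,"x": 0.148,"y": 0.15,"z": -0.055,"hand": 0}])

```text
time: 23.2
tcp_pos: [0.4149, 0.1904, 0.2705]
orientation: [-0.001, 1.0, 0.001, 0.0]
wrist_force: [1.1, -0.5, -5.0]
width: 0.0131
finger_force: 61.8
```

```bash
python3 -c "from h import *;tray('t4')"
```

```text
scene [[0.446, 0.364], [0.488, 0.171], [0.325, 0.138], [0.291, 0.332]] c [0.387 0.251] sides [0.198 0.166]
top [[0.442, 0.373], [0.5, 0.099], [0.31, 0.057], [0.254, 0.326]] c [0.376 0.214] sides [0.28  0.194]
[0.4152 0.1909 0.2701]
```

jog_arm(commands=[{"rx": 0,"ry": 0,"rz": 0,"x": 0,"y": 0.02,"z": 0,"hand": 0},{"rx": 0,"ry": 0,"rz": 0,"x": 0,"y": 0.031,"z": 0.01,"hand": 0},{"rx": 0,"ry": 0,"rz": 0,"x": 0,"y": 0.031,"z": 0.03,"hand": 0},{"rx": 0,"ry": 0,"rz": 0,"x": 0,"y": 0.031,"z": 0.055,"hand": 0},{"rx": 0,"ry": 0,"rz": 0,"x": 0,"y": 0.031,"z": 0.08,"hand": 0},{"rx": 0,"ry": 0,"rz": 0,"x": 0,"y": 0.031,"z": 0.105,"hand": 0},{"rx": 0,"ry": 0,"rz": 0,"x": 0,"y": 0.031,"z": 0.125,"hand": 0},{"rx": 0,"ry": 0,"rz": 0,"x": 0,"y": 0.031,"z": 0.14,"hand": 0},{"rx": 0,"ry": 0,"rz": 0,"x": 0,"y": 0.031,"z": 0.15,"hand": 0},{"rx": 0,"ry": 0,"rz": 0,"x": 0,"y": 0.031,"z": 0.158,"hand": 0}])

```text
time: 24.13
tcp_pos: [0.4147, 0.2182, 0.1105]
orientation: [-0.0, 1.0, -0.001, -0.001]
wrist_force: [-0.1, 0.6, -6.1]
width: 0.0132
finger_force: 61.7
```

jog_arm(commands=[{"rx": 0,"ry": 0,"rz": 0,"x": 0,"y": 0,"z": 0.003,"hand": 0},{"rx": 0,"ry": 0,"rz": 0,"x": 0,"y": 0,"z": 0.006,"hand": 0},{"rx": 0,"ry": 0,"rz": 0,"x": 0,"y": 0,"z": 0.009,"hand": 0},{"rx": 0,"ry": 0,"rz": 0,"x": 0,"y": 0,"z": 0.011,"hand": 0},{"rx": 0,"ry": 0,"rz": 0,"x": 0,"y": 0,"z": 0.012,"hand": 0},{"rx": 0,"ry": 0,"rz": 0,"x": 0,"y": 0,"z": 0.012,"hand": 0},{"rx": 0,"ry": 0,"rz": 0,"x": 0,"y": 0,"z": 0.012,"hand": 0},{"rx": 0,"ry": 0,"rz": 0,"x": 0,"y": 0,"z": 0.012,"hand": 0},{"rx": 0,"ry": 0,"rz": 0,"x": 0,"y": 0,"z": 0.012,"hand": 0},{"rx": 0,"ry": 0,"rz": 0,"x": 0,"y": 0,"z": 0.012,"hand": 0}])

```text
time: 24.97
tcp_pos: [0.4155, 0.2193, 0.1007]
orientation: [-0.0, 1.0, 0.0, 0.0]
wrist_force: [1.7, 0.4, -2.0]
width: 0.0131
finger_force: 62.2
```

jog_arm(commands=[{"rx": 0,"ry": 0,"rz": 0,"x": 0,"y": 0,"z": 0.001,"hand": 0},{"rx": 0,"ry": 0,"rz": 0,"x": 0,"y": 0,"z": 0.001,"hand": 0.5},{"rx": 0,"ry": 0,"rz": 0,"x": 0,"y": 0,"z": 0,"hand": 1},{"rx": 0,"ry": 0,"rz": 0,"x": 0,"y": 0,"z": 0,"hand": 1},{"rx": 0,"ry": 0,"rz": 0,"x": 0,"y": 0,"z": -0.02,"hand": 1},{"rx": 0,"ry": 0,"rz": 0,"x": 0,"y": 0,"z": -0.05,"hand": 1},{"rx": 0,"ry": 0,"rz": 0,"x": 0,"y": 0,"z": -0.09,"hand": 1},{"rx": 0,"ry": 0,"rz": 0,"x": 0,"y": 0,"z": -0.12,"hand": 1},{"rx": 0,"ry": 0,"rz": 0,"x": 0,"y": 0,"z": -0.15,"hand": 1},{"rx": 0,"ry": 0,"rz": 0,"x": 0,"y": 0,"z": -0.16,"hand": 1}])

```text
time: 25.8
tcp_pos: [0.4168, 0.2202, 0.2652]
orientation: [-0.001, 1.0, 0.002, 0.003]
wrist_force: [0.7, 1.8, 0.6]
width: 0.0854
finger_force: 0.0
```

jog_arm(commands=[{"rx": 0,"ry": 0,"rz": 0,"x": -0.03,"y": -0.02,"z": 0,"hand": 1},{"rx": 0,"ry": 0,"rz": 0,"x": -0.06,"y": -0.04,"z": 0,"hand": 1},{"rx": 0,"ry": 0,"rz": 0,"x": -0.09,"y": -0.06,"z": 0,"hand": 1},{"rx": 0,"ry": 0,"rz": 0,"x": -0.12,"y": -0.08,"z": 0,"hand": 1},{"rx": 0,"ry": 0,"rz": 0,"x": -0.14,"y": -0.09,"z": 0,"hand": 1},{"rx": 0,"ry": 0,"rz": 0,"x": -0.148,"y": -0.096,"z": 0,"hand": 1},{"rx": 0,"ry": 0,"rz": 0,"x": -0.148,"y": -0.096,"z": 0,"hand": 1},{"rx": 0,"ry": 0,"rz": 0,"x": -0.148,"y": -0.096,"z": 0,"hand": 1},{"rx": 0,"ry": 0,"rz": 0,"x": -0.148,"y": -0.096,"z": 0,"hand": 1},{"rx": 0,"ry": 0,"rz": 0,"x": -0.148,"y": -0.096,"z": 0,"hand": 1}])

```text
time: 26.63
tcp_pos: [0.5625, 0.1238, 0.2606]
orientation: [-0.001, 1.0, 0.0, 0.0]
wrist_force: [0.4, -0.3, 0.1]
width: 0.0855
finger_force: 0.0
```

```bash
python3 - <<'E'
from h import *
tray('t5')
c=ctrl.get_calibration('wrist');im=cv2.cvtColor(ctrl.grab_frame('wrist'),cv2.COLOR_RGB2BGR)
for X in((.541,.123,.19),(.585,.123,.19)): cv2.circle(im,tuple(int(v) for v in proj(c,X)),3,(0,0,255),-1)
a=cv2.imread('pics/t5_scene.png')
cv2.imwrite('pics/m5.png',cv2.resize(np.hstack([im,a[:,100:400]]),(800,378)))
E
```

```text
scene [[0.444, 0.369], [0.486, 0.207], [0.293, 0.161], [0.259, 0.323]] c [0.371 0.265] sides [0.167 0.198]
top [[0.468, 0.266], [0.501, 0.099], [0.309, 0.059], [0.276, 0.223]] c [0.388 0.162] sides [0.17  0.197]
[0.5626 0.1239 0.2608]
```

View pics/m5.png

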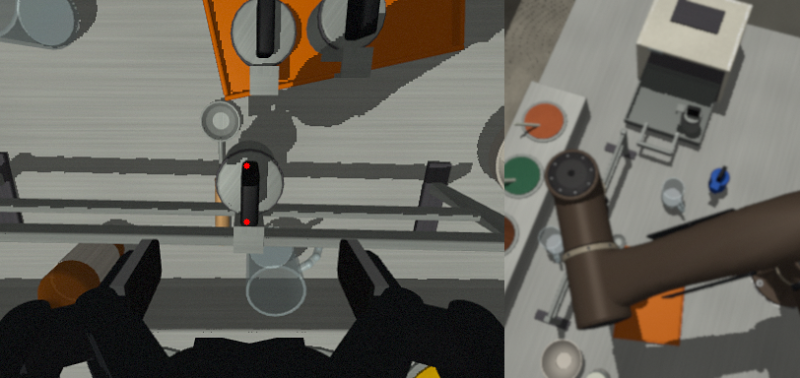

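Two pots stand on the tray at (263,30) and (350,25), and one is in the drawer at (690,120). The last pot's grip is centred at (249,190).

jog_arm(commands=[{"rx": 0,"ry": 0,"rz": 0,"x": -0.001,"y": 0,"z": 0.02,"hand": 1},{"rx": 0,"ry": 0,"rz": 0,"x": -0.001,"y": 0,"z": 0.05,"hand": 1},{"rx": 0,"ry": 0,"rz": 0,"x": -0.001,"y": 0,"z": 0.08,"hand": 1},{"rx": 0,"ry": 0,"rz": 0,"x": -0.001,"y": 0,"z": 0.1,"hand": 0.8},{"rx": 0,"ry": 0,"rz": 0,"x": -0.001,"y": 0,"z": 0.107,"hand": 0.4},{"rx": 0,"ry": 0,"rz": 0,"x": -0.001,"y": 0,"z": 0.107,"hand": 0},{"rx": 0,"ry": 0,"rz": 0,"x": -0.001,"y": 0,"z": 0.107,"hand": 0},{"rx": 0,"ry": 0,"rz": 0,"x": -0.001,"y": 0,"z": 0.107,"hand": 0},{"rx": 0,"ry": 0,"rz": 0,"x": -0.001,"y": 0,"z": 0.107,"hand": 0},{"rx": 0,"ry": 0,"rz": 0,"x": -0.001,"y": 0,"z": 0.107,"hand": 0}])

```text
time: 27.62
tcp_pos: [0.5652, 0.1235, 0.1552]
orientation: [-0.0, 1.0, 0.001, 0.001]
wrist_force: [-1.3, -1.1, 6.1]
width: 0.0128
finger_force: 59.3
```

jog_arm(commands=[{"rx": 0,"ry": 0,"rz": 0,"x": 0,"y": 0,"z": 0,"hand": 0},{"rx": 0,"ry": 0,"rz": 0,"x": 0,"y": 0,"z": 0,"hand": 0},{"rx": 0,"ry": 0,"rz": 0,"x": 0,"y": 0,"z": 0,"hand": 0},{"rx": 0,"ry": 0,"rz": 0,"x": 0,"y": 0,"z": 0,"hand": 0},{"rx": 0,"ry": 0,"rz": 0,"x": 0,"y": 0,"z": -0.01,"hand": 0},{"rx": 0,"ry": 0,"rz": 0,"x": 0,"y": 0,"z": -0.03,"hand": 0},{"rx": 0,"ry": 0,"rz": 0,"x": 0,"y": 0,"z": -0.05,"hand": 0},{"rx": 0,"ry": 0,"rz": 0,"x": 0,"y": 0,"z": -0.07,"hand": 0},{"rx": 0,"ry": 0,"rz": 0,"x": 0,"y": 0,"z": -0.08,"hand": 0},{"rx": 0,"ry": 0,"rz": 0,"x": 0,"y": 0,"z": -0.08,"hand": 0}])

```text
time: 28.45
tcp_pos: [0.5647, 0.1235, 0.2355]
orientation: [-0.0, 1.0, 0.001, 0.001]
wrist_force: [0.8, 0.6, -5.1]
width: 0.0132
finger_force: 60.0
```

jog_arm(commands=[{"rx": 0,"ry": 0,"rz": 0,"x": 0,"y": 0,"z": 0,"hand": 0},{"rx": 0,"ry": 0,"rz": 0,"x": 0,"y": 0,"z": 0,"hand": 0},{"rx": 0,"ry": 0,"rz": 0,"x": 0,"y": 0,"z": 0,"hand": 0},{"rx": 0,"ry": 0,"rz": 0,"x": 0,"y": 0,"z": 0,"hand": 0},{"rx": 0,"ry": 0,"rz": 0,"x": 0,"y": 0,"z": 0,"hand": 0},{"rx": 0,"ry": 0,"rz": 0,"x": 0,"y": 0,"z": 0,"hand": 0},{"rx": 0,"ry": 0,"rz": 0,"x": 0,"y": 0,"z": 0,"hand": 0},{"rx": 0,"ry": 0,"rz": 0,"x": 0,"y": 0,"z": 0,"hand": 0},{"rx": 0,"ry": 0,"rz": 0,"x": 0,"y": 0,"z": 0,"hand": 0},{"rx": 0,"ry": 0,"rz": 0,"x": 0,"y": 0,"z": 0,"hand": 0}])

```text
time: 29.28
tcp_pos: [0.5643, 0.1232, 0.2333]
orientation: [-0.0, 1.0, 0.0, 0.0]
wrist_force: [0.1, -0.1, -5.3]
width: 0.0131
finger_force: 60.0
```

About 5.3 N, so the last pot is full and goes on the tray.

jog_arm(commands=[{"rx": 0,"ry": 0,"rz": 0,"x": 0.02,"y": 0,"z": -0.02,"hand": 0},{"rx": 0,"ry": 0,"rz": 0,"x": 0.05,"y": 0,"z": -0.04,"hand": 0},{"rx": 0,"ry": 0,"rz": 0,"x": 0.08,"y": 0,"z": -0.04,"hand": 0},{"rx": 0,"ry": 0,"rz": 0,"x": 0.11,"y": 0.01,"z": -0.04,"hand": 0},{"rx": 0,"ry": 0,"rz": 0,"x": 0.13,"y": 0.03,"z": -0.04,"hand": 0},{"rx": 0,"ry": 0,"rz": 0,"x": 0.15,"y": 0.06,"z": -0.04,"hand": 0},{"rx": 0,"ry": 0,"rz": 0,"x": 0.16,"y": 0.09,"z": -0.04,"hand": 0},{"rx": 0,"ry": 0,"rz": 0,"x": 0.167,"y": 0.12,"z": -0.04,"hand": 0},{"rx": 0,"ry": 0,"rz": 0,"x": 0.167,"y": 0.15,"z": -0.04,"hand": 0},{"rx": 0,"ry": 0,"rz": 0,"x": 0.167,"y": 0.165,"z": -0.04,"hand": 0}])

```text
time: 30.12
tcp_pos: [0.3968, 0.2912, 0.2738]
orientation: [-0.001, 1.0, 0.001, 0.001]
wrist_force: [0.5, -1.5, -4.6]
width: 0.0128
finger_force: 60.0
```

```bash
python3 -c "from h import *;tray('t6')"
```

```text
scene [[0.503, 0.099], [0.432, -0.016], [0.212, 0.13], [0.283, 0.237]] c [0.357 0.113] sides [0.135 0.264]
top [[0.441, 0.372], [0.5, 0.099], [0.311, 0.057], [0.254, 0.325]] c [0.376 0.213] sides [0.279 0.193]
[0.3971 0.2905 0.2732]
```

jog_arm(commands=[{"rx": 0,"ry": 0,"rz": 0,"x": 0,"y": 0.014,"z": 0.01,"hand": 0},{"rx": 0,"ry": 0,"rz": 0,"x": 0,"y": 0.015,"z": 0.03,"hand": 0},{"rx": 0,"ry": 0,"rz": 0,"x": 0,"y": 0.015,"z": 0.055,"hand": 0},{"rx": 0,"ry": 0,"rz": 0,"x": 0,"y": 0.015,"z": 0.08,"hand": 0},{"rx": 0,"ry": 0,"rz": 0,"x": 0,"y": 0.015,"z": 0.105,"hand": 0},{"rx": 0,"ry": 0,"rz": 0,"x": 0,"y": 0.015,"z": 0.125,"hand": 0},{"rx": 0,"ry": 0,"rz": 0,"x": 0,"y": 0.015,"z": 0.14,"hand": 0},{"rx": 0,"ry": 0,"rz": 0,"x": 0,"y": 0.015,"z": 0.152,"hand": 0},{"rx": 0,"ry": 0,"rz": 0,"x": 0,"y": 0.015,"z": 0.16,"hand": 0},{"rx": 0,"ry": 0,"rz": 0,"x": 0,"y": 0.015,"z": 0.165,"hand": 0}])

```text
time: 31.05
tcp_pos: [0.3971, 0.3024, 0.1073]
orientation: [-0.0, 1.0, -0.001, -0.0]
wrist_force: [0.5, 0.1, -4.4]
width: 0.0133
finger_force: 60.0
```

jog_arm(commands=[{"rx": 0,"ry": 0,"rz": 0,"x": 0,"y": 0,"z": 0.003,"hand": 0},{"rx": 0,"ry": 0,"rz": 0,"x": 0,"y": 0,"z": 0.006,"hand": 0},{"rx": 0,"ry": 0,"rz": 0,"x": 0,"y": 0,"z": 0.008,"hand": 0},{"rx": 0,"ry": 0,"rz": 0,"x": 0,"y": 0,"z": 0.01,"hand": 0},{"rx": 0,"ry": 0,"rz": 0,"x": 0,"y": 0,"z": 0.01,"hand": 0},{"rx": 0,"ry": 0,"rz": 0,"x": 0,"y": 0,"z": 0.01,"hand": 0},{"rx": 0,"ry": 0,"rz": 0,"x": 0,"y": 0,"z": 0.01,"hand": 0},{"rx": 0,"ry": 0,"rz": 0,"x": 0,"y": 0,"z": 0.01,"hand": 0},{"rx": 0,"ry": 0,"rz": 0,"x": 0,"y": 0,"z": 0.01,"hand": 0},{"rx": 0,"ry": 0,"rz": 0,"x": 0,"y": 0,"z": 0.01,"hand": 0}])

```text
time: 31.88
tcp_pos: [0.3979, 0.3037, 0.0996]
orientation: [-0.001, 1.0, 0.001, 0.001]
wrist_force: [0.5, -2.1, 5.5]
width: 0.0137
finger_force: 61.8
```

jog_arm(commands=[{"rx": 0,"ry": 0,"rz": 0,"x": 0,"y": 0,"z": 0,"hand": 0.5},{"rx": 0,"ry": 0,"rz": 0,"x": 0,"y": 0,"z": 0,"hand": 1},{"rx": 0,"ry": 0,"rz": 0,"x": 0,"y": 0,"z": 0,"hand": 1},{"rx": 0,"ry": 0,"rz": 0,"x": 0,"y": 0,"z": 0,"hand": 1},{"rx": 0,"ry": 0,"rz": 0,"x": 0,"y": 0,"z": -0.02,"hand": 1},{"rx": 0,"ry": 0,"rz": 0,"x": 0,"y": 0,"z": -0.05,"hand": 1},{"rx": 0,"ry": 0,"rz": 0,"x": 0,"y": 0,"z": -0.09,"hand": 1},{"rx": 0,"ry": 0,"rz": 0,"x": 0,"y": 0,"z": -0.12,"hand": 1},{"rx": 0,"ry": 0,"rz": 0,"x": 0,"y": 0,"z": -0.15,"hand": 1},{"rx": 0,"ry": 0,"rz": 0,"x": 0,"y": 0,"z": -0.16,"hand": 1}])

```text
time: 32.72
tcp_pos: [0.3985, 0.3044, 0.2632]
orientation: [-0.001, 1.0, 0.003, 0.002]
wrist_force: [0.0, -0.2, 0.9]
width: 0.0854
finger_force: 0.0
```

jog_arm(commands=[{"rx": 0,"ry": 0,"rz": 0,"x": -0.01,"y": -0.03,"z": 0,"hand": 1},{"rx": 0,"ry": 0,"rz": 0,"x": -0.02,"y": -0.065,"z": 0,"hand": 1},{"rx": 0,"ry": 0,"rz": 0,"x": -0.03,"y": -0.1,"z": 0,"hand": 1},{"rx": 0,"ry": 0,"rz": 0,"x": -0.04,"y": -0.135,"z": 0,"hand": 1},{"rx": 0,"ry": 0,"rz": 0,"x": -0.05,"y": -0.17,"z": 0,"hand": 1},{"rx": 0,"ry": 0,"rz": 0,"x": -0.06,"y": -0.205,"z": 0,"hand": 1},{"rx": 0,"ry": 0,"rz": 0,"x": -0.07,"y": -0.24,"z": 0,"hand": 1},{"rx": 0,"ry": 0,"rz": 0,"x": -0.08,"y": -0.275,"z": 0,"hand": 1},{"rx": 0,"ry": 0,"rz": 0,"x": -0.09,"y": -0.31,"z": 0,"hand": 1},{"rx": 0,"ry": 0,"rz": 0,"x": -0.1,"y": -0.34,"z": 0,"hand": 1}])

```text
time: 33.55
tcp_pos: [0.4974, -0.039, 0.2582]
orientation: [-0.0, 1.0, 0.0, 0.0]
wrist_force: [0.5, 0.5, 0.5]
width: 0.0855
finger_force: 0.0
```

jog_arm(commands=[{"rx": 0,"ry": 0,"rz": 0,"x": 0,"y": -0.03,"z": 0,"hand": 1},{"rx": 0,"ry": 0,"rz": 0,"x": 0,"y": -0.06,"z": 0,"hand": 1},{"rx": 0,"ry": 0,"rz": 0,"x": 0,"y": -0.09,"z": 0,"hand": 1},{"rx": 0,"ry": 0,"rz": 0,"x": 0,"y": -0.12,"z": 0,"hand": 1},{"rx": 0,"ry": 0,"rz": 0,"x": 0,"y": -0.15,"z": 0,"hand": 1},{"rx": 0,"ry": 0,"rz": 0,"x": 0,"y": -0.18,"z": 0,"hand": 1},{"rx": 0,"ry": 0,"rz": 0,"x": 0,"y": -0.19,"z": 0,"hand": 1},{"rx": 0,"ry": 0,"rz": 0,"x": 0,"y": -0.19,"z": 0,"hand": 1},{"rx": 0,"ry": 0,"rz": 0,"x": 0,"y": -0.19,"z": 0,"hand": 1},{"rx": 0,"ry": 0,"rz": 0,"x": 0,"y": -0.19,"z": 0,"hand": 1}])

```text
time: 34.38
tcp_pos: [0.4974, -0.2262, 0.2581]
orientation: [-0.0, 1.0, 0.0, -0.0]
wrist_force: [0.1, -0.2, 0.2]
width: 0.0854
finger_force: 0.0
```

```bash
python3 - <<'E'
from h import *
c=ctrl.get_calibration('wrist');im=cv2.cvtColor(ctrl.grab_frame('wrist'),cv2.COLOR_RGB2BGR)
for x in(.451,.511,.571): cv2.circle(im,tuple(int(v) for v in proj(c,(x,-.235,.073))),3,(0,0,255),-1)
tray('t7')
a=cv2.imread('pics/t7_scene.png')
cv2.imwrite('pics/m7.png',cv2.resize(np.hstack([im,a[:,100:400]]),(800,378)))
E
```

```text
scene [[0.446, 0.365], [0.504, 0.096], [0.306, 0.056], [0.259, 0.325]] c [0.379 0.21 ] sides [0.275 0.203]
top [[0.441, 0.372], [0.5, 0.095], [0.311, 0.053], [0.253, 0.325]] c [0.376 0.211] sides [0.283 0.194]
[ 0.4977 -0.2259  0.2584]
```

View pics/m7.png

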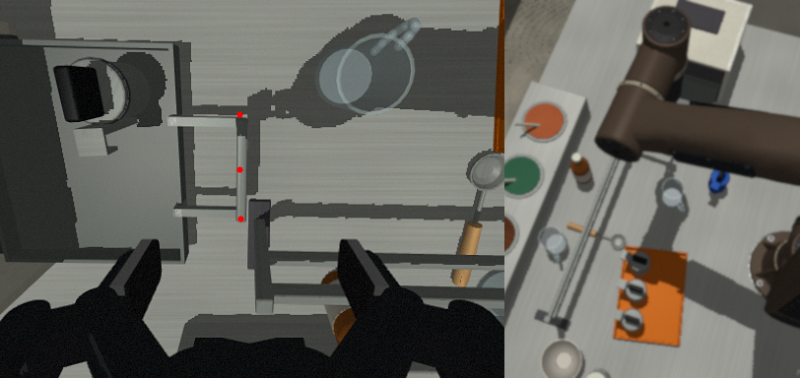

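Three pots stand upright on the tray at (637,262), (633,290) and (630,320), and one in the drawer at (92,92). The rack is empty and the handle is at (240,168), as predicted.

jog_arm(commands=[{"rx": 0,"ry": 0,"rz": 0,"x": -0.01,"y": -0.008,"z": 0.02,"hand": 1},{"rx": 0,"ry": 0,"rz": 0,"x": -0.01,"y": -0.008,"z": 0.05,"hand": 1},{"rx": 0,"ry": 0,"rz": 0,"x": -0.01,"y": -0.008,"z": 0.08,"hand": 1},{"rx": 0,"ry": 0,"rz": 0,"x": -0.01,"y": -0.008,"z": 0.11,"hand": 1},{"rx": 0,"ry": 0,"rz": 0,"x": -0.01,"y": -0.008,"z": 0.14,"hand": 1},{"rx": 0,"ry": 0,"rz": 0,"x": -0.01,"y": -0.008,"z": 0.17,"hand": 1},{"rx": 0,"ry": 0,"rz": 0,"x": -0.01,"y": -0.008,"z": 0.195,"hand": 1},{"rx": 0,"ry": 0,"rz": 0,"x": -0.01,"y": -0.008,"z": 0.21,"hand": 0.7},{"rx": 0,"ry": 0,"rz": 0,"x": -0.01,"y": -0.008,"z": 0.217,"hand": 0.3},{"rx": 0,"ry": 0,"rz": 0,"x": -0.01,"y": -0.008,"z": 0.217,"hand": 0}])

```text
time: 35.37
tcp_pos: [0.5068, -0.2341, 0.0399]
orientation: [-0.001, 1.0, 0.0, -0.001]
wrist_force: [0.6, 0.3, 0.2]
width: 0.0514
finger_force: 0.0
```

jog_arm(commands=[{"rx": 0,"ry": 0,"rz": 0,"x": 0,"y": 0,"z": 0,"hand": 0},{"rx": 0,"ry": 0,"rz": 0,"x": 0,"y": 0,"z": 0,"hand": 0},{"rx": 0,"ry": 0,"rz": 0,"x": 0,"y": 0,"z": 0,"hand": 0},{"rx": 0,"ry": 0,"rz": 0,"x": 0,"y": 0,"z": 0,"hand": 0},{"rx": 0,"ry": 0,"rz": 0,"x": 0,"y": 0,"z": 0,"hand": 0},{"rx": 0,"ry": 0,"rz": 0,"x": 0,"y": 0,"z": 0,"hand": 0},{"rx": 0,"ry": 0,"rz": 0,"x": 0,"y": 0,"z": 0,"hand": 0},{"rx": 0,"ry": 0,"rz": 0,"x": 0,"y": 0,"z": 0,"hand": 0},{"rx": 0,"ry": 0,"rz": 0,"x": 0,"y": 0,"z": 0,"hand": 0},{"rx": 0,"ry": 0,"rz": 0,"x": 0,"y": 0,"z": 0,"hand": 0}])

```text
time: 36.2
tcp_pos: [0.5086, -0.2349, 0.0429]
orientation: [0.0, 1.0, -0.0, 0.001]
wrist_force: [-1.3, 1.8, 6.1]
width: 0.0113
finger_force: 58.8
```

jog_arm(commands=[{"rx": 0,"ry": 0,"rz": 0,"x": 0,"y": -0.003,"z": 0,"hand": 0},{"rx": 0,"ry": 0,"rz": 0,"x": 0,"y": -0.009,"z": 0,"hand": 0},{"rx": 0,"ry": 0,"rz": 0,"x": 0,"y": -0.018,"z": 0,"hand": 0},{"rx": 0,"ry": 0,"rz": 0,"x": 0,"y": -0.028,"z": 0,"hand": 0},{"rx": 0,"ry": 0,"rz": 0,"x": 0,"y": -0.038,"z": 0,"hand": 0},{"rx": 0,"ry": 0,"rz": 0,"x": 0.001,"y": -0.048,"z": 0,"hand": 0},{"rx": 0,"ry": 0,"rz": 0,"x": 0.001,"y": -0.058,"z": 0,"hand": 0},{"rx": 0,"ry": 0,"rz": 0,"x": 0.001,"y": -0.068,"z": 0,"hand": 0},{"rx": 0,"ry": 0,"rz": 0,"x": 0.001,"y": -0.078,"z": 0,"hand": 0},{"rx": 0,"ry": 0,"rz": 0,"x": 0.001,"y": -0.088,"z": 0,"hand": 0}])

```text
time: 37.03
tcp_pos: [0.5069, -0.3233, 0.0429]
orientation: [0.0, 1.0, -0.0, 0.001]
wrist_force: [-2.3, 3.1, 8.4]
width: 0.0113
finger_force: 59.0
```

jog_arm(commands=[{"rx": 0,"ry": 0,"rz": 0,"x": 0,"y": -0.01,"z": 0,"hand": 0},{"rx": 0,"ry": 0,"rz": 0,"x": 0,"y": -0.02,"z": 0,"hand": 0},{"rx": 0,"ry": 0,"rz": 0,"x": 0,"y": -0.03,"z": 0,"hand": 0},{"rx": 0,"ry": 0,"rz": 0,"x": 0.001,"y": -0.04,"z": 0,"hand": 0},{"rx": 0,"ry": 0,"rz": 0,"x": 0.001,"y": -0.05,"z": 0,"hand": 0},{"rx": 0,"ry": 0,"rz": 0,"x": 0.001,"y": -0.06,"z": 0,"hand": 0},{"rx": 0,"ry": 0,"rz": 0,"x": 0.001,"y": -0.07,"z": 0,"hand": 0},{"rx": 0,"ry": 0,"rz": 0,"x": 0.001,"y": -0.078,"z": 0,"hand": 0},{"rx": 0,"ry": 0,"rz": 0,"x": 0.002,"y": -0.084,"z": 0,"hand": 0},{"rx": 0,"ry": 0,"rz": 0,"x": 0.002,"y": -0.088,"z": 0,"hand": 0}])

```text
time: 37.87
tcp_pos: [0.5053, -0.4117, 0.0429]
orientation: [0.0, 1.0, -0.0, 0.001]
wrist_force: [-1.0, 3.3, 6.4]
width: 0.0113
finger_force: 58.8
```

Now I'll creep in until it meets the stop.

jog_arm(commands=[{"rx": 0,"ry": 0,"rz": 0,"x": 0,"y": -0.003,"z": 0,"hand": 0},{"rx": 0,"ry": 0,"rz": 0,"x": 0,"y": -0.006,"z": 0,"hand": 0},{"rx": 0,"ry": 0,"rz": 0,"x": 0,"y": -0.009,"z": 0,"hand": 0},{"rx": 0,"ry": 0,"rz": 0,"x": 0,"y": -0.012,"z": 0,"hand": 0},{"rx": 0,"ry": 0,"rz": 0,"x": 0,"y": -0.014,"z": 0,"hand": 0},{"rx": 0,"ry": 0,"rz": 0,"x": 0,"y": -0.016,"z": 0,"hand": 0},{"rx": 0,"ry": 0,"rz": 0,"x": 0,"y": -0.018,"z": 0,"hand": 0},{"rx": 0,"ry": 0,"rz": 0,"x": 0,"y": -0.019,"z": 0,"hand": 0},{"rx": 0,"ry": 0,"rz": 0,"x": 0,"y": -0.02,"z": 0,"hand": 0},{"rx": 0,"ry": 0,"rz": 0,"x": 0,"y": -0.02,"z": 0,"hand": 0}])

```text
time: 38.7
tcp_pos: [0.5049, -0.4311, 0.0429]
orientation: [0.0, 1.0, -0.0, 0.001]
wrist_force: [-1.4, 2.8, 7.1]
width: 0.0113
finger_force: 58.9
```

jog_arm(commands=[{"rx": 0,"ry": 0,"rz": 0,"x": 0,"y": -0.0005,"z": 0,"hand": 0},{"rx": 0,"ry": 0,"rz": 0,"x": 0,"y": -0.001,"z": 0,"hand": 0},{"rx": 0,"ry": 0,"rz": 0,"x": 0,"y": -0.0015,"z": 0,"hand": 0},{"rx": 0,"ry": 0,"rz": 0,"x": 0,"y": -0.002,"z": 0,"hand": 0},{"rx": 0,"ry": 0,"rz": 0,"x": 0,"y": -0.002,"z": 0,"hand": 0},{"rx": 0,"ry": 0,"rz": 0,"x": 0,"y": -0.002,"z": 0,"hand": 0},{"rx": 0,"ry": 0,"rz": 0,"x": 0,"y": -0.002,"z": 0,"hand": 0},{"rx": 0,"ry": 0,"rz": 0,"x": 0,"y": -0.002,"z": 0,"hand": 0},{"rx": 0,"ry": 0,"rz": 0,"x": 0,"y": -0.002,"z": 0,"hand": 0},{"rx": 0,"ry": 0,"rz": 0,"x": 0,"y": -0.002,"z": 0,"hand": 0}])

```text
time: 39.53
tcp_pos: [0.5049, -0.4312, 0.0429]
orientation: [0.0, 1.0, 0.001, 0.0]
wrist_force: [-0.8, 12.5, 11.7]
width: 0.0115
finger_force: 59.7
```

12.5 N with no further motion, so the drawer is at its stop. I'll release, rise and check.

jog_arm(commands=[{"rx": 0,"ry": 0,"rz": 0,"x": 0,"y": 0,"z": 0,"hand": 0.5},{"rx": 0,"ry": 0,"rz": 0,"x": 0,"y": 0,"z": 0,"hand": 0.7},{"rx": 0,"ry": 0,"rz": 0,"x": 0,"y": 0,"z": 0,"hand": 0.7},{"rx": 0,"ry": 0,"rz": 0,"x": 0,"y": 0,"z": 0,"hand": 0.7},{"rx": 0,"ry": 0,"rz": 0,"x": 0,"y": 0,"z": -0.02,"hand": 0.7},{"rx": 0,"ry": 0,"rz": 0,"x": 0,"y": 0,"z": -0.05,"hand": 0.7},{"rx": 0,"ry": 0,"rz": 0,"x": 0,"y": 0,"z": -0.09,"hand": 0.7},{"rx": 0,"ry": 0,"rz": 0,"x": 0,"y": 0,"z": -0.13,"hand": 0.7},{"rx": 0,"ry": 0,"rz": 0,"x": 0,"y": 0,"z": -0.17,"hand": 0.7},{"rx": 0,"ry": 0,"rz": 0,"x": 0,"y": 0,"z": -0.2,"hand": 0.7}])

```text
time: 40.37
tcp_pos: [0.5049, -0.4336, 0.2453]
orientation: [-0.0, 1.0, -0.001, 0.001]
wrist_force: [0.9, -1.6, 0.6]
width: 0.0596
finger_force: 0.0
```

jog_arm(commands=[{"rx": 0,"ry": 0,"rz": 0,"x": 0,"y": 0.02,"z": 0,"hand": 0.7},{"rx": 0,"ry": 0,"rz": 0,"x": 0,"y": 0.05,"z": 0,"hand": 0.7},{"rx": 0,"ry": 0,"rz": 0,"x": 0,"y": 0.08,"z": 0,"hand": 0.7},{"rx": 0,"ry": 0,"rz": 0,"x": 0,"y": 0.11,"z": 0,"hand": 0.7},{"rx": 0,"ry": 0,"rz": 0,"x": 0,"y": 0.13,"z": 0,"hand": 0.7},{"rx": 0,"ry": 0,"rz": 0,"x": 0,"y": 0.14,"z": 0,"hand": 0.7},{"rx": 0,"ry": 0,"rz": 0,"x": 0,"y": 0.14,"z": 0,"hand": 0.7},{"rx": 0,"ry": 0,"rz": 0,"x": 0,"y": 0.14,"z": 0,"hand": 0.7},{"rx": 0,"ry": 0,"rz": 0,"x": 0,"y": 0.14,"z": 0,"hand": 0.7},{"rx": 0,"ry": 0,"rz": 0,"x": 0,"y": 0.14,"z": 0,"hand": 0.7}])

```text
time: 41.2
tcp_pos: [0.5045, -0.2938, 0.241]
orientation: [0.0, 1.0, -0.0, -0.0]
wrist_force: [-0.6, 0.4, 0.1]
width: 0.0597
finger_force: 0.0
```

```bash
python3 - <<'E'
from h import *
c=ctrl.get_calibration('wrist');im=cv2.cvtColor(ctrl.grab_frame('wrist'),cv2.COLOR_RGB2BGR)
for x in(.445,.505,.565): cv2.circle(im,tuple(int(v) for v in proj(c,(x,-.431,.073))),2,(0,0,255),-1)
tray('t8')
a=cv2.imread('pics/t8_scene.png')
cv2.imwrite('pics/m8.png',cv2.resize(np.hstack([im,a[:,100:400]]),(800,378)))
E
```

```text
scene [[0.445, 0.366], [0.506, 0.097], [0.308, 0.055], [0.259, 0.325]] c [0.38  0.211] sides [0.276 0.203]
top [[0.442, 0.372], [0.5, 0.098], [0.311, 0.056], [0.254, 0.326]] c [0.376 0.213] sides [0.28  0.194]
[ 0.5044 -0.2936  0.241 ]
```

View pics/m8.png

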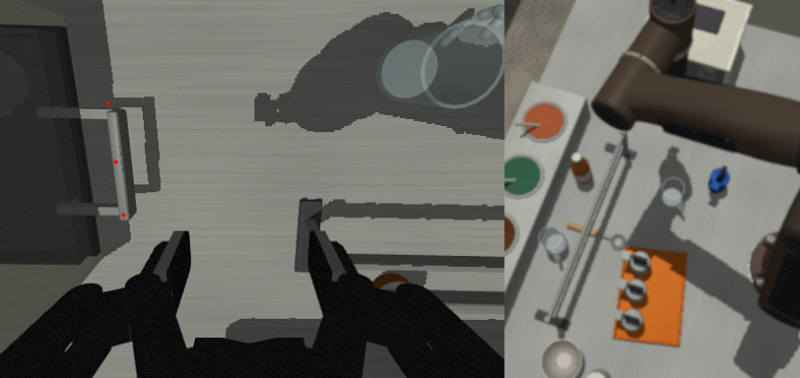

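The handle bar at (118,160) is at its home position. The three full pots stand upright on the tray, and the rack is empty.

```bash
python3 -c "from station import ctrl;print(ctrl.close_job())"
```

```text
the job is handed in; nothing more can be done
None
```

All four pots on the rack are sorted and the job is handed in at about 41 s: the three full ones (about 5.0 to 5.8 N) stand on the tray, the empty one (1.4 N) is in the drawer, and the drawer is pushed home to its stop, though I could not see that pot after closing.

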